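Draw the hot test kiln's door down with the hook rod

ROBOT

A 7-joint arm with a two-finger parallel gripper is mounted at the origin on the work surface. World frame = base frame: x ahead of the robot, y to its left, z up, the work surface at z = 0. Lengths are in m, angles in rad, forces in N, time in s.
With the tool pointing down it reaches from about 0.4 to 0.875 m from the base axis. Payload 19.3 kg.
Tool frame: the origin (TCP) lies midway between the tips of the shut fingers; the grasp point (between the pads) lies bot.grip_point_offset behind it (bot.grip_point_offset is the distance from the TCP to the grasp point, in m); z points along the fingers, y is the direction in which the jaws open and shut (so a half turn about z gives the same grasp; the last joint's range is limited). The gripper opens to 85 mm and grips with 20 to 120 N. Pads are 22 mm wide; open, the fingers measure 114 mm over their backs; the gripper's body (76 mm by 85 mm) begins 54 mm behind the grasp point. The pads swing forward as they close: fully open they stand 13 mm farther back than shut.
Start: joints at [-1.303, 0.521, -0.036, 1.599, 0.021, 1.021, -0.113], TCP at [0.207, 0.59, 0.231] pointing down, gripper open.
Joint ranges: [-2.91, 2.91], [-0.3, 2.13], [-1.5, 1.42], [0.17, 2.43], [-1.26, 4.41], [0.16, 1.93], [-2.52, 2.52]. Speed limits (rad/s): [1.89, 1.89, 2.39, 2.39, 3.01, 3.01, 3.01].

INTERFACE

Orientations are given as [roll, pitch, yaw] about the fixed x, y, z axes, in that order (R = Rz(yaw) Ry(pitch) Rx(roll)).
In Python, from workcell import bot gives the robot as it stands.
- The arm moves only by the tool servo_tool, never from a script. Its argument "rows" is a list that holds one entry, the list of rows, each a list of 6 numbers: the shift along the tool's x, y, z in cm, then the turn, a rotation vector about the tool's x, y, z in degrees. A call has 1 to 5 rows; each row shifts and turns the commanded pose from where the row before left it, along the tool's axes as they then stand; what a row does not reach is not made up. A row lasts 1/8 s, in which the tool goes at most 62.5 mm and 10.7 degrees, less where a joint would pass 70% of its speed; a pose out of reach is approached as far as the arm can. A call is refused whole if a number of a shift passes 6.25 or a number of a turn 10.7, either way. A call with a gripper value outside its range is refused whole. "grip" is the opening, from -1 (shut) to 1 (fully open), so that 0 is half open, set as the call begins (left out, the last holds). The fingers move at their own pace and stop on an object; "squeeze" is the grip in N (left out, the last holds). Time passes only in rows, so rows that do not move let the fingers close. It gives the time, the measured TCP pose, the force and the opening at its end, in the units of the state.
- bot.observe(): the state, without advancing time (a new reading comes with each control period).
- bot.grab_frame(name): name is "scene" or "top" or "wrist"; returns a dict with "image" (480x640x3 uint8, red, green, blue), "K" (3x3 intrinsics, pixels), "R" (3x3) and "t" (3): a world point X has camera coordinates R X + t; the wrist camera has in their place "mount" (4x4, takes a point from camera to tool coordinates, whose origin is the TCP and whose axes are the flange's). Camera axes: x right, y down, z forward; pixel columns grow to the right and rows downward; lengths in m; the calibration is good to about 2 mm. The wrist camera is an equidistant fisheye: a pixel r from the principal point sees the ray r / f radians off the axis. A picture is of the moment at which its call begins: read the wrist's pose just before it. There is no depth.
- bot.job_done(): hands the job in, once; it reports no verdict.
The state is a dict: "clock": time; "qpos": joint angles; "qd": joint speeds; "joint_efforts": joint torques, N m; "position": TCP position; "tool_rot": TCP orientation; "force": force on the tool from outside, world axes, zero at the start; "moment": the same for the moment, N m; "grip_width": finger opening in m.
Only numpy, scipy, OpenCV 4.12 (cv2) and the standard library are available. Lean on these libraries where they do the work, as an engineer would, in place of code of your own. Each camera call takes 0.05 s, during which the arm holds its last target.

TASK

The test kiln on the table is hot, so nothing but the rod may touch it: pick up the rod that ends in a hook, drop the hook into the pull ring on the raised door, draw the door gently down until it lands on its sill and bed it there with a firm, steady pull of 10 to 20 newtons for about a second, never wrenching the ring. Then unhook, leave the door fully shut, and lay the hook rod back in its rest, leaving the scraper rod and the pots where they are.

Things in the scene. Friction and masses are not known exactly. Their poses are not given: they have to be found in the camera images.
- kiln: Hot tabletop test kiln, fixed; grey case 300 x 300 mm, top at 320 mm. Origin: centre of its underside; z up, its front (door side) faces its own -x. Door and the steel door channels (y = +-127 mm, 427 mm high) have their front at x = -203 mm. A controller box stands out of the y = -150 side to -206 mm. Fingers and arm must not touch the kiln.
- kiln_door (a joint): Height of the kiln door over its sill, m: 0 = fully home on the sill, 0.13 = fully up (both hard stops). The 216 x 180 mm door slides straight along the kiln's z. Spring-balanced (0.75 kg, varies), friction holds it where left; 0.5 to 4 N draws it down. Landed, it beds on its seal under a steady pull of 10 to 20 N through the ring (it does not give); starts 100 to 130 mm up.
- ring (a point): Centre of the pull ring, moving with the door. Dark steel ring, stiffly fixed, lying level (hole looks up and down): hole 36 mm, bar 8 mm thick, 52 mm over all; 175 mm high when the door is home, up to 305 mm. The outermost rim, which the hook pulls on, is centred 22 mm from here along -x; a neck joins it to the door, +x side. Over 30 N bends it. Axes: the kiln's.
- hook_rod: Kiln hook, 200 mm, 0.15 kg (varies), in either lane of the rest. Origin on the rod's axis in its wooden handle; x along the rod to the hook, z up as it lies (hook hanging down). Handle 22 mm wide (y), 30 mm high (z), flat-sided, x = -55 to 45 mm; then a steel shank 8 mm thick; centre of mass near x = 28 mm. Pulled hard, the handle can pivot in the fingers: grip hard, hook end well up.
- hook_tip (a point): Tip of the 7 mm thick hook, at x = 125, z = -36 mm in the rod's frame (its axes). The hook leaves the shank at x = 110, turns over at x = 144, z = 5 mm and comes down to the tip, leaning towards the handle; the tip is plumb with the rod's hook end raised 25 degrees, and 0 to 45 degrees hooks well.
- hook_seat (a point): The place under the hook's bend where the ring's bar settles when pulled: x = 129, z = -5 mm in the rod's frame (its axes).
- scraper: The other rod on the rest: same handle and shank, but a straight end with a flat blade 35 x 30 mm. Origin and axes as for hook_rod. To be left alone.
- rest: Steel stand, fixed, base 150 x 180 mm, holding two rods level in lanes at y = +-50 mm, axes 85 mm above the table. Origin on the table; x points as the rods do, y across. Each lane has two notched uprights 98 mm high, 8 mm thick: at x = -40 for the handle (notch 32 mm wide, floor at 70 mm), at x = 65 for the shank (24 mm, 81 mm). A rod's origin lies at x = -8 to 8 mm at the start.
- mug: Grey stoneware mug, 82 mm across, 75 mm high, bystander; origin under its centre.
- jar: Lidded jar, 72 mm across, 90 mm high, bystander; origin under its centre.
- bowl: Clay bowl, 120 mm across, 50 mm high, bystander; origin under its centre.
- plates: Stack of bisque plates, 166 mm across, 40 mm high, bystander; origin under its centre.
- brush_crock: Brown crock full of brushes, 132 mm across, 100 mm high and 245 mm with the brushes, bystander; origin under its centre.
Mind the look-alikes: they are no part of the job. What is shaped like the hook_rod but purple is not meant.

How it is judged:
On the way, in this order (a step that is already met when the one before it is completed fails the run):
1. the hook's tip has dropped through the pull ring while the door is still raised (horizontal distance between hook_tip and ring below 0.018 m and z of hook_tip in the frame of ring between -0.05 and -0.006 m and value of joint kiln_door above 0.09 m), for 0.2 s.
2. the door is fully down on its sill and held there with a firm pull of the hook in the ring (value of joint kiln_door below 0.0025 m and horizontal distance between hook_tip and ring below 0.022 m and z of hook_tip in the frame of ring between -0.055 and -0.004 m and contact force between hook_rod and kiln above 9 N), for 0.5 s.
At the end, for the whole second after the job is handed in: The door is within 4 mm of its sill; the hook rod lies level (within 10 degrees) and still in both notches of its lane of the rest, hook down and pointing the rest's way, its height within 7 mm and its place along the lane within about 25 mm of where it lay (value of joint kiln_door below 0.004 m and z of hook_rod in the frame of rest between 0.079 and 0.092 m and x of hook_rod in the frame of rest between -0.03 and 0.022 m and y of hook_rod in the frame of rest between -0.075 and 0.075 m and angle between hook_rod's own z axis and vertical below 0.17 rad and angle between the x axis of hook_rod and the x axis of rest, either way round below 0.17 rad and contact force between hook_rod and rest above 0.3 N and linear speed of hook_rod below 0.02 m/s); the robot touches nothing.
It fails at once if the gripper or arm touches the hot kiln (contact force between any of the fingers, the arm and kiln above 1 N).
It fails at once if the ring is strained: more than 30 N between rod and kiln (contact force between hook_rod and kiln above 30 N).
It fails at once if the door is slammed (faster than 0.3 m/s) (velocity of joint kiln_door below -0.3 m/s).
It fails at once if the scraper rod or a pot is disturbed (distance of any of scraper, mug, jar, bowl, plates, brush_crock from where it was at the start of the episode above 0.02 m).
It also fails if it takes over 58 s, if anything falls off the work surface, if the arm or the gripper's body presses on something with over 40 N, if the wrist force passes 120 N, or if a joint passes its speed limit or range.

## Working session

There is one attempt and no reset: what is moved stays moved. The work goes in short steps, Python scripts to look and compute and a tool call to move; the robot and the scene stay as the last step left them, time stands still between calls to the robot, and variables do not carry over. Pictures are saved under pics/ and viewed, and the job is handed in when it is done.

Besides the shell and the picture viewer there is one more tool, called after ">>>" as name([rows], argument=value, ...), one row to a line, values as JSON. servo_tool: Moves the arm, as the interface text tells. Its arguments: {"type":"object","properties":{"rows":{"type":"array"},"grip":{"type":"number"},"squeeze":{"type":"number"}},"required":["rows"]}

```bash
ls; mkdir -p pics
python3 - <<'E'
from workcell import bot
import cv2,numpy as np,pickle
s=bot.observe();print(s, bot.grip_point_offset)
d={}
for n in ["scene","top","wrist"]:
    f=bot.grab_frame(n);d[n]=f
    cv2.imwrite(f"pics/{n}0.png",cv2.cvtColor(f["image"],cv2.COLOR_RGB2BGR))
    print(n,{k:np.round(v,4).tolist() for k,v in f.items() if k!="image"})
d["s"]=s
pickle.dump(d,open("f0.pkl","wb"))
E
```

```text
pics
{'clock': 0.0, 'qpos': array([-1.30321749,  0.52202452, -0.03634571,  1.5999593 ,  0.02123158,
        1.02109224, -0.11279067]), 'qd': array([-0.00046042, -0.00079014, -0.00035351, -0.00104189, -0.00227379,
       -0.00078615, -0.00109152]), 'joint_efforts': array([ 9.57711973e-05, -9.27098322e+01,  1.97992824e+00, -3.69951510e+01,
        1.78295636e-02,  7.98442808e-03,  1.23787436e-05]), 'position': array([0.20704773, 0.58937792, 0.23073642]), 'tool_rot': array([-3.14049929e+00,  9.45494542e-05,  2.80384474e+00]), 'force': array([-0.75960715, -0.19953178,  0.47524409]), 'moment': array([0.00709562, 0.01990602, 0.01192703]), 'grip_width': 0.08559122985415371} 0.0187
scene {'K': [[441.9271, 0.0, 326.3586], [0.0, 441.9271, 239.3111], [0.0, 0.0, 1.0]], 'R': [[-0.555, 0.8318, -0.0071], [0.7077, 0.4677, -0.5296], [-0.4372, -0.2989, -0.8482]], 't': [0.302, -0.3133, 1.5845]}
top {'K': [[440.3734, 0.0, 317.7378], [0.0, 440.3734, 234.1909], [0.0, 0.0, 1.0]], 'R': [[-0.0098, -0.9998, 0.0187], [-0.9872, 0.0067, -0.1592], [0.1591, -0.02, -0.9871]], 't': [-0.0325, 0.5227, 1.0192]}
wrist {'K': [[371.6483, 0.0, 317.2516], [0.0, 371.6483, 240.2883], [0.0, 0.0, 1.0]], 'mount': [[-0.0004, -0.9555, -0.295, 0.0752], [1.0, -0.0005, 0.0002, 0.0005], [-0.0003, -0.295, 0.9555, -0.1418], [0.0, 0.0, 0.0, 1.0]]}
```

View pics/scene0.png

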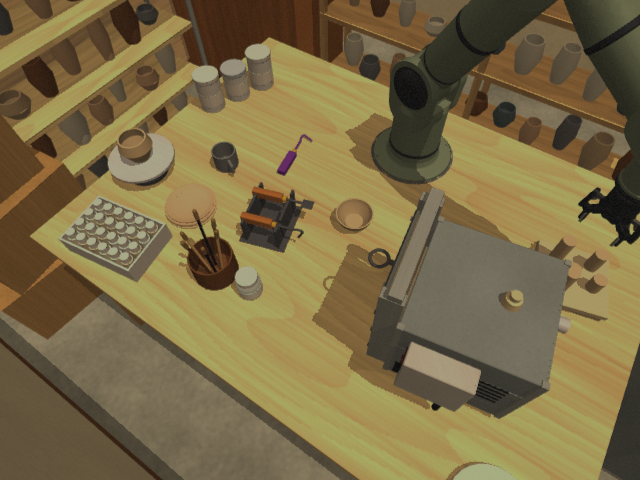

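View pics/top0.png

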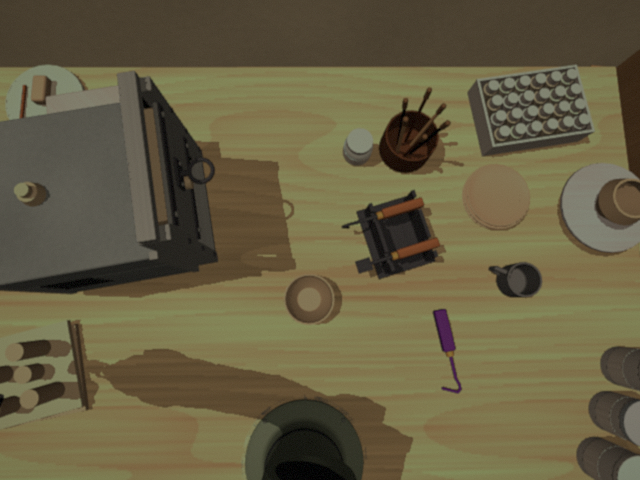

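View pics/wrist0.png

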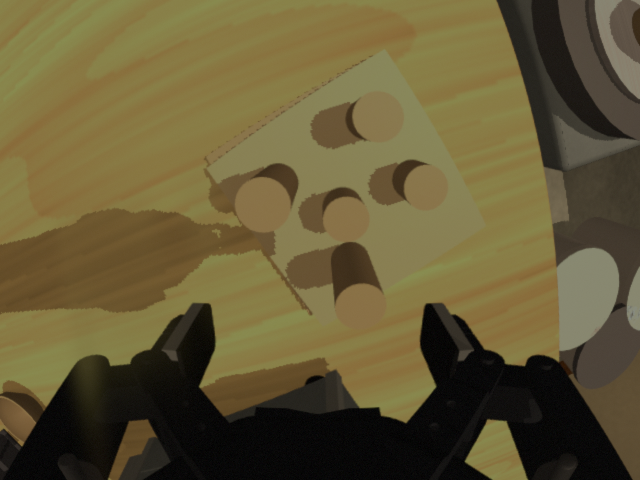

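The scene picture shows the kiln at right (ring near 380,258). The rest is near (272,218) with two orange-handled rods, and a purple look-alike hook lies on the table at (290,158). In the top view the kiln is at left, the ring at (202,171) and the rods at (400,207) and (415,250). I'll enlarge those to tell them apart.

Run:
```python
import cv2,numpy as np
a=cv2.imread("pics/scene0.png");b=cv2.imread("pics/top0.png")
c=cv2.resize(a[170:260,230:330],(400,360),interpolation=cv2.INTER_CUBIC)
d=cv2.resize(b[180:285,330:450],(400,350),interpolation=cv2.INTER_CUBIC)
o=np.zeros((360,800,3),np.uint8);o[:,:400]=c;o[:350,400:]=d
o=cv2.convertScaleAbs(o,alpha=1.7)
cv2.imwrite("pics/crop1.png",o)
c=cv2.resize(a[180:360,340:440],(300,540),interpolation=cv2.INTER_CUBIC)
d=cv2.resize(b[60:270,110:220],(300,573)[:2],interpolation=cv2.INTER_CUBIC)
o=np.zeros((573,600,3),np.uint8);o[:540,:300]=c;o[:,300:]=d
cv2.imwrite("pics/crop2.png",cv2.convertScaleAbs(o,alpha=1.8))
```

```text
(no output)
```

View pics/crop1.png

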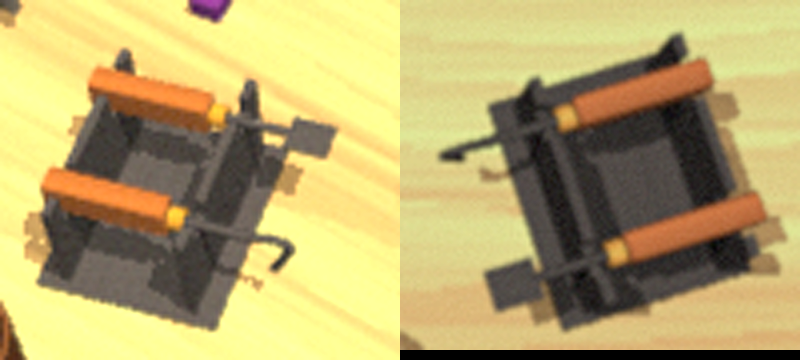

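View pics/crop2.png

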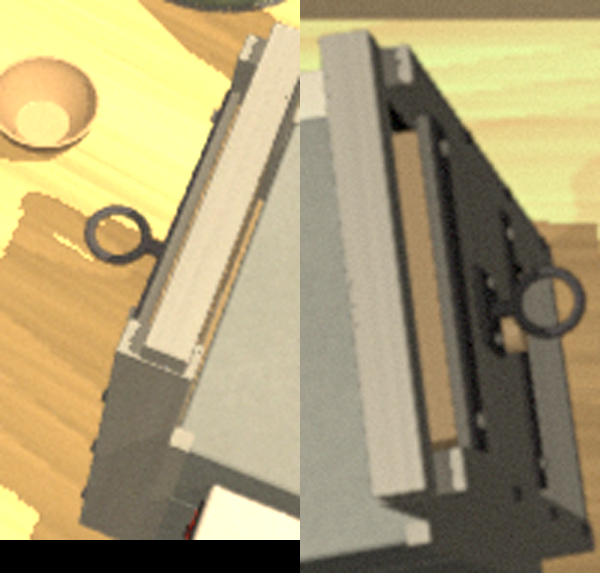

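The hook rod is the one whose steel end turns over and has no flat blade. That is the upper rod in the top view (hook at ~(343,226), handle ~(400,207)) and the lower one in the scene view (hook at ~(302,233)). The other orange rod has a square blade, so it's the scraper. The purple one on the table isn't meant. Next I'll measure.

```bash
cat > h.py <<'E'
import numpy as np,cv2,pickle
from scipy.spatial.transform import Rotation as Ro
def ray(f,u,v):
    d=np.linalg.inv(f["K"])@np.array([u,v,1.]);R=np.array(f["R"]);return -R.T@f["t"],R.T@d
def onz(f,u,v,z):
    o,d=ray(f,u,v);return o+d*(z-o[2])/d[2]
def wray(f,pos,rpy,u,v):
    K=f["K"];x=(u-K[0,2])/K[0,0];y=(v-K[1,2])/K[1,1];r=np.hypot(x,y)
    d=np.array([x/r*np.sin(r),y/r*np.sin(r),np.cos(r)])
    M=np.array(f["mount"]);T=Ro.from_euler("xyz",rpy).as_matrix()
    return T@M[:3,3]+pos, T@(M[:3,:3]@d)
def tri(rs):
    A=np.zeros((3,3));b=np.zeros(3)
    for o,d in rs:
        d=d/np.linalg.norm(d);P=np.eye(3)-np.outer(d,d);A+=P;b+=P@o
    x=np.linalg.solve(A,b)
    return x,[np.linalg.norm((np.eye(3)-np.outer(d,d)/(d@d))@(x-o)) for o,d in rs]
def proj(f,X):
    p=f["K"]@(np.array(f["R"])@X+f["t"]);return p[:2]/p[2]
E
python3 - <<'E'
from h import *
d=pickle.load(open("f0.pkl","rb"))
for n in ["scene","top"]:
    im=d[n]["image"];hsv=cv2.cvtColor(im,cv2.COLOR_RGB2HSV)
    m=cv2.inRange(hsv,(5,160,60),(12,255,255))
    N,l,st,c=cv2.connectedComponentsWithStats(m)
    for i in range(1,N):
        if st[i,4]>80:
            pts=np.argwhere(l==i)[:,::-1].astype(np.float32)
            print(n,st[i],c[i].round(1),cv2.boxPoints(cv2.minAreaRect(pts)).round(1).tolist())
            if n=="top":
                P=np.array([onz(d[n],u,v,.1)[:2] for u,v in pts]);cc=P.mean(0);w,V=np.linalg.eigh(np.cov((P-cc).T));a=V[:,1]
                t=(P-cc)@a;s=(P-cc)@V[:,0];print("  centre",cc,"yaw",np.degrees(np.arctan2(a[1],a[0])),t.min(),t.max(),s.min(),s.max())
# ring
for n,(x0,y0,x1,y1) in {"scene":(360,240,400,275),"top":(180,150,222,190)}.items():
    im=d[n]["image"];g=cv2.cvtColor(im,cv2.COLOR_RGB2GRAY)[y0:y1,x0:x1]
    cv2.imwrite(f"pics/ring_{n}.png",cv2.convertScaleAbs(cv2.resize(g,None,fx=12,fy=12,interpolation=cv2.INTER_NEAREST),alpha=2))
f=d["top"]
for x,y in [(320,38),(370,32),(425,487),(375,495)]:
    print(onz(f,110+.3667*x,60+.3665*y,.427))
E
```

```text
scene [172   0  17  19 116] [180.6   8.2] [[172.0, 0.0], [182.0, -3.5999999046325684], [189.39999389648438, 17.100000381469727], [179.39999389648438, 20.700000762939453]]
scene [ 191    0  129   70 3368] [255.4  24.7] [[191.0, 0.0], [319.0, 0.0], [319.0, 69.0], [191.0, 69.0]]
scene [183  28  19  37 214] [191.6  46.1] [[181.6999969482422, 30.700000762939453], [191.60000610351562, 27.799999237060547], [202.1999969482422, 63.599998474121094], [192.1999969482422, 66.5999984741211]]
scene [328  30  14  24 120] [334.2  42.3] [[328.0, 30.0], [341.0, 30.0], [341.0, 53.0], [328.0, 53.0]]
top [382 198  41  20 363] [402.3 207.3] [[381.3999938964844, 209.1999969482422], [420.1000061035156, 196.3000030517578], [423.1000061035156, 205.3000030517578], [384.3999938964844, 218.1999969482422]]
  centre [ 0.57466389 -0.23161696] yaw 107.12733162098895 -0.047910978159578246 0.047829447781403536 -0.01178064910783706 0.010540137312258252
top [397 238  42  21 382] [417.8 247.7] [[396.5, 249.5], [435.79998779296875, 236.39999389648438], [438.8999938964844, 245.6999969482422], [399.6000061035156, 258.79998779296875]]
  centre [ 0.48031518 -0.26301443] yaw 107.53118748318471 -0.048107921523701094 0.04796417794879941 -0.011539323240053488 0.01069752782707145
[0.72325744 0.11431719 0.427     ]
[0.7271007 0.0848868 0.427    ]
[0.4542856 0.0499256 0.427    ]
[0.44998202 0.07763139 0.427     ]
```

View pics/ring_scene.png

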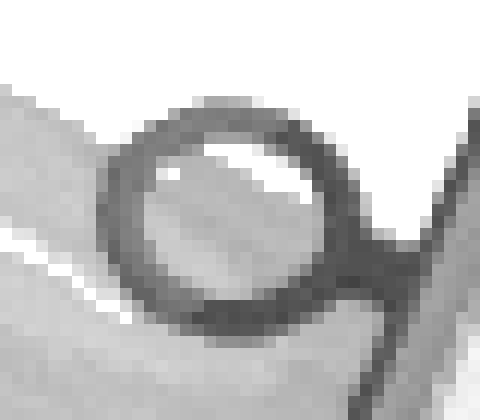

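View pics/ring_top.png

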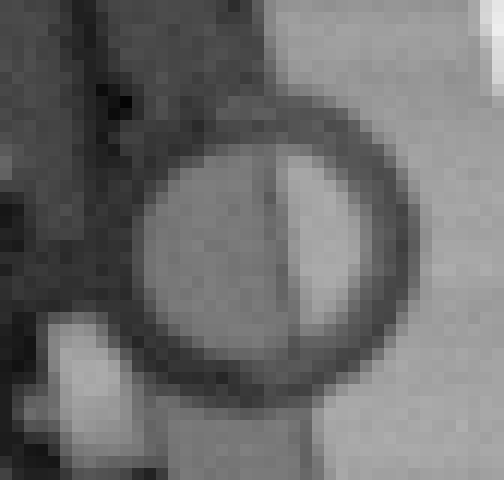

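Run:
```python
from h import *
d=pickle.load(open("f0.pkl","rb"))
print(tri([ray(d["scene"],378.5,258.0),ray(d["top"],200.7,170.5)]))
# handles in scene, restricted mask
im=d["scene"]["image"][180:240,235:300];hsv=cv2.cvtColor(im,cv2.COLOR_RGB2HSV)
print(hsv[41,25],hsv[15,35])
m=cv2.inRange(hsv,(5,140,60),(13,255,255));N,l,st,c=cv2.connectedComponentsWithStats(m)
for i in range(1,N):
    if st[i,4]>80: print(st[i],c[i]+[235,180])
f=d["top"]
for n,u,v,z in [("crock",408,140,.1),("brush",428,92,.245),("brush2",447,107,.245),("brush3",404,100,.245),("jar",357,147,.09),("bowl",312,299,.05),("plates",497,197,.04)]: print(n,onz(f,u,v,z).round(3))
# hook tip, hook bend in top view
for u,v in [(343,226),(368,218)]: print(onz(f,u,v,.085))
```

```text
(array([0.60270849, 0.18511189, 0.29639847]), [np.float64(0.00029072473547079426), np.float64(0.00029072473547060463)])
[ 12 190 142] [ 13 188 138]
[ 17   7  31  16 260] [267.27307692 194.06538462]
[  6  32  32  17 300] [256.44666667 219.60666667]
crock [ 0.738 -0.252  0.1  ]
brush [ 0.785 -0.263  0.245]
brush2 [ 0.752 -0.3    0.245]
brush3 [ 0.767 -0.212  0.245]
jar [ 0.724 -0.131  0.09 ]
bowl [ 0.368 -0.022  0.05 ]
plates [ 0.613 -0.48   0.04 ]
[ 0.5343327  -0.09476939  0.085     ]
[ 0.5528993  -0.15346834  0.085     ]
```

Run:
```python
from h import *
d=pickle.load(open("f0.pkl","rb"))
f=d["top"]
P=[onz(f,110+.3667*x,60+.3665*y,.427) for x,y in [(20,38),(70,32),(125,487),(75,495)]]
print(P)
for a,b in [(1,2),(0,3)]:
    v=P[b]-P[a];print(np.degrees(np.arctan2(v[1],v[0]))+270, np.linalg.norm(v))
# neck direction: ring center to neck in scene view
for n,c,k in [("scene",(378.5,258),(393,262.5)),("top",(200.7,170.5),(188.5,173))]:
    v=onz(d[n],*k,.296)-onz(d[n],*c,.296);print(n,np.degrees(np.arctan2(v[1],v[0])),np.linalg.norm(v))
```

```text
[array([0.72314372, 0.2902409 , 0.427     ]), array([0.72696759, 0.26125351, 0.427     ]), array([0.45544227, 0.21592662, 0.427     ]), array([0.45115674, 0.24319628, 0.427     ])]
99.47724128879369 0.27528262473629117
99.8131547648346 0.27602556873452183
scene 103.46018040322359 0.03444002061782674
top 101.92173135528743 0.02288967553197661
```

>>> servo_tool([
  [[0,0,-6,0,0,0],[0,0,-6,0,0,0],[0,0,-6,0,0,0],[0,0,-6,0,0,0],[0,0,-6,0,0,0]],
])

```text
clock: 0.78
position: [0.2071, 0.5892, 0.5333]
tool_rot: [-3.142, -0.0, 2.804]
force: [0.2, 0.3, 0.9]
grip_width: 0.0853
```

```bash
cat > st.py <<'E'
from workcell import bot
import numpy as np
s=bot.observe()
for k in ["clock","qpos","position","tool_rot","force","moment","grip_width"]: print(k,np.round(s[k],4).tolist())
E
python3 st.py
```

```text
clock 0.775
qpos [-1.3212, 0.3958, -0.011, 1.0504, 0.0043, 1.6954, -0.0979]
position [0.2071, 0.5892, 0.5333]
tool_rot [-3.1416, -0.0, 2.8038]
force [0.2452, 0.3471, 0.8933]
moment [-0.0005, -0.016, -0.0249]
grip_width 0.0853
```

>>> servo_tool([
  [[-4.3,-4.4,0,0,0,0],[-4.3,-4.4,0,0,0,0],[-4.3,-4.4,0,0,0,0],[-4.3,-4.4,0,0,0,0],[-4.3,-4.4,0,0,0,0]],
])

```text
clock: 1.4
position: [0.3376, 0.3087, 0.5313]
tool_rot: [3.141, -0.0, 2.804]
force: [0.8, 0.8, 0.5]
grip_width: 0.0856
```

```bash
python3 st.py
```

```text
clock 1.4
qpos [-0.9834, 0.0588, 0.122, 1.4892, -0.0073, 1.5939, 0.3712]
position [0.3376, 0.3087, 0.5313]
tool_rot [3.1415, -0.0001, 2.8037]
force [0.8, 0.8218, 0.5357]
moment [0.0413, -0.046, -0.0105]
grip_width 0.0856
```

>>> servo_tool([
  [[-4.3,-4.4,0,0,0,0],[-4.3,-4.4,0,0,0,0],[-4.3,-4.4,0,0,0,0],[-4.3,-4.4,0,0,0,0],[-4.3,-4.4,0,0,0,0]],
])

```text
clock: 2.02
position: [0.4673, 0.03, 0.5314]
tool_rot: [3.141, 0.0, 2.804]
force: [1.0, 1.3, -0.4]
grip_width: 0.0851
```

>>> servo_tool([
  [[-4,-4,0,0,0,10.6],[0,0,0,0,0,10.6],[0,0,0,0,0,10.6],[0,0,0,0,0,10.6],[0,0,0,0,0,10.6]],
])

```text
clock: 2.65
position: [0.4914, -0.019, 0.5312]
tool_rot: [-3.141, -0.0, 1.873]
force: [-0.3, 0.6, -0.3]
grip_width: 0.0857
```

```bash
python3 st.py
```

```text
clock 2.65
qpos [-0.5883, 0.1354, 0.6023, 1.4327, -0.0766, 1.5973, 0.3094]
position [0.4914, -0.019, 0.5312]
tool_rot [-3.1413, -0.0001, 1.8725]
force [-0.297, 0.5859, -0.2518]
moment [0.0111, -0.0061, -0.0062]
grip_width 0.0857
```

>>> servo_tool([
  [[-4.2,0.3,4.4,0,0,0],[-4.2,0.3,4.4,0,0,0],[-4.2,0.3,4.4,0,0,0],[-4.2,0.3,4.4,0,0,0],[-4.2,0.3,4.4,0,0,0]],
])

```text
clock: 3.28
position: [0.5698, -0.2156, 0.3097]
tool_rot: [-3.142, -0.0, 1.879]
force: [1.1, 0.8, 0.1]
grip_width: 0.0855
```

```bash
python3 st.py
cat > shot.py <<'E'
import sys,pickle
from h import *
from workcell import bot
d={"s":bot.observe()}
tag=sys.argv[1]
for n in sys.argv[2:]:
    d[n]=bot.grab_frame(n);cv2.imwrite(f"pics/{n}_{tag}.png",cv2.convertScaleAbs(cv2.cvtColor(d[n]["image"],cv2.COLOR_RGB2BGR),alpha=1.5))
pickle.dump(d,open(f"f_{tag}.pkl","wb"))
E
python3 shot.py 1 wrist
```

```text
clock 3.275
qpos [-0.1538, 0.4925, 0.6323, 1.5695, -0.3071, 1.1808, 0.8478]
position [0.5698, -0.2156, 0.3097]
tool_rot [-3.1416, -0.0002, 1.8791]
force [1.1212, 0.7879, 0.0617]
moment [0.0225, -0.0694, -0.0002]
grip_width 0.0855
```

View pics/wrist_1.png

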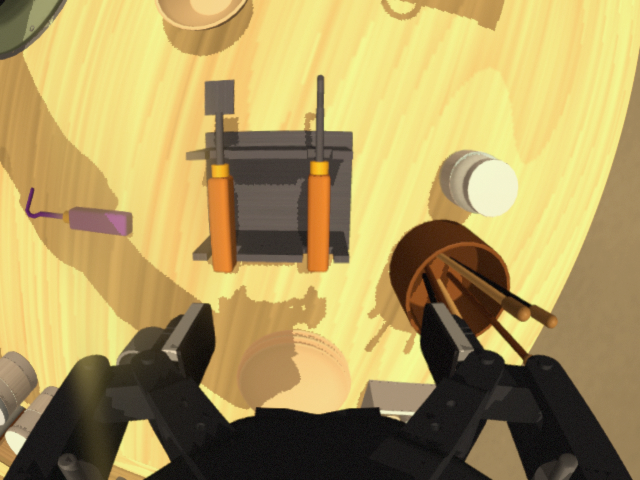

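The wrist view shows the hook rod straight ahead: handle from (318,175) to (318,270), hook at (320,80). The bladed scraper is to its left (222,220), and the crock sits to the right at (450,275).

Run:
```python
from h import *
d=pickle.load(open("f_1.pkl","rb"));f=d["wrist"];s=d["s"]
hsv=cv2.cvtColor(f["image"],cv2.COLOR_RGB2HSV)[165:280,300:340]
m=cv2.inRange(hsv,(5,140,60),(14,255,255))
def P(u,v,z):
    o,dd=wray(f,s["position"],s["tool_rot"],u,v);return (o+dd*(z-o[2])/dd[2])
L=[];
for v in range(m.shape[0]):
    x=np.where(m[v]>0)[0]
    if len(x)>8: L.append(((x.min()+x.max())/2+300,v+165,len(x)))
print(L[0],L[-1],[l[2] for l in L][::8])
Q=np.array([P(u,v,.1)[:2] for u,v,_ in L]);a=Q[2]-Q[-10];print(Q[0],Q[-1],np.linalg.norm(Q[0]-Q[-1]),np.degrees(np.arctan2(a[1],a[0])))
v,x=np.cov(Q.T)[0],0
w,V=np.linalg.eigh(np.cov(Q.T));print("yaw",np.degrees(np.arctan2(*V[::-1,1])))
T=Ro.from_euler("xyz",s["tool_rot"]).as_matrix()
for q in (Q[0],Q[-1]): print("tool",(T.T@(np.r_[q,.1]-s["position"])).round(4))
print(m.sum(1)[:]//255)
```

```text
(np.float64(319.0), 175, 13) (np.float64(317.0), 270, 16) [13, 23, 22, 22, 23, 22, 23, 23, 23, 21, 20, 20]
[ 0.56200859 -0.18451531] [ 0.58939798 -0.27695145] 0.09640859837672484 106.68915987951918
yaw 106.78025737418297
tool [0.032  0.002  0.2097]
tool [-6.440e-02  1.000e-04  2.097e-01]
[ 0  0  0  0  0  0  0  0  0  3 13 22 23 23 23 23 22 23 23 23 23 23 24 22
 22 23 22 22 22 22 22 23 22 23 22 22 23 22 23 22 23 22 23 23 23 23 23 23
 23 23 22 23 23 22 23 23 23 23 23 23 22 23 23 21 22 22 23 22 23 23 23 23
 23 23 23 22 23 23 22 23 23 23 21 22 22 22 22 22 22 21 20 20 20 20 20 20
 19 20 20 20 20 20 20 19 19 16  2  0  0  0  0  0  0  0  0]
```

>>> servo_tool([
  [[0.5,0.1,4.5,0,0,0.9],[0,0,6,0,0,0],[0,0,6,0,0,0],[0,0,5,0,0,0],[0,0,3,0,0,0]],
])

```text
clock: 3.95
position: [0.5678, -0.209, 0.0637]
tool_rot: [-3.139, -0.001, 1.863]
force: [-0.2, 0.6, 0.8]
grip_width: 0.0855
```

```bash
python3 st.py;python3 shot.py 2 wrist
```

```text
clock 3.95
qpos [-0.0507, 0.7687, 0.4608, 1.7885, -0.4971, 0.7049, 0.977]
position [0.5678, -0.209, 0.0637]
tool_rot [-3.1393, -0.0014, 1.863]
force [-0.1705, 0.5864, 0.7775]
moment [-0.0481, 0.0329, 0.0169]
grip_width 0.0855
```

View pics/wrist_2.png

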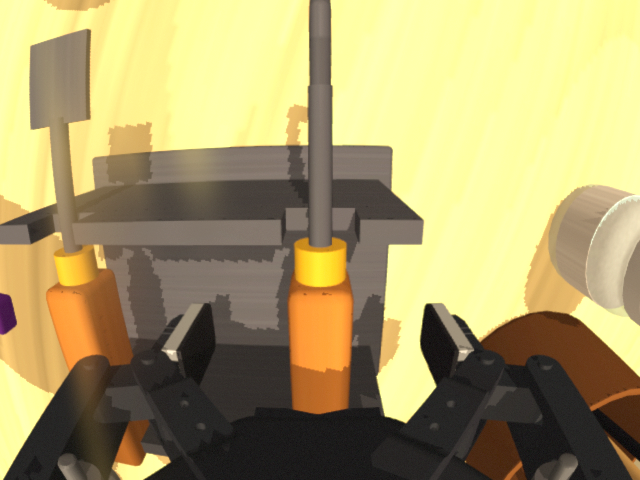

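The handle is centred between the open fingers at (320,340), and the fingers are clear of the uprights. Closing.

>>> servo_tool([
  [[0,0,0,0,0,0],[0,0,0,0,0,0],[0,0,0,0,0,0],[0,0,0,0,0,0],[0,0,0,0,0,0]],
], grip=-1, squeeze=110)

```text
clock: 4.62
position: [0.5698, -0.2094, 0.0675]
tool_rot: [3.14, 0.001, 1.863]
force: [-0.2, 2.0, 10.7]
grip_width: 0.0205
```

>>> servo_tool([
  [[0,0,0,0,0,0],[0,0,0,0,0,0]],
])

```text
clock: 4.88
position: [0.5698, -0.2094, 0.0676]
tool_rot: [3.139, 0.001, 1.863]
force: [0.8, 2.0, 10.5]
grip_width: 0.0208
```

```bash
python3 st.py;python3 shot.py 3 wrist
```

```text
clock 4.875
qpos [-0.052, 0.7634, 0.4632, 1.7861, -0.4962, 0.7078, 0.9759]
position [0.5698, -0.2094, 0.0676]
tool_rot [3.1394, 0.0006, 1.8629]
force [0.7839, 1.9726, 10.5178]
moment [0.3463, 0.0064, -0.275]
grip_width 0.0208
```

View pics/wrist_3.png

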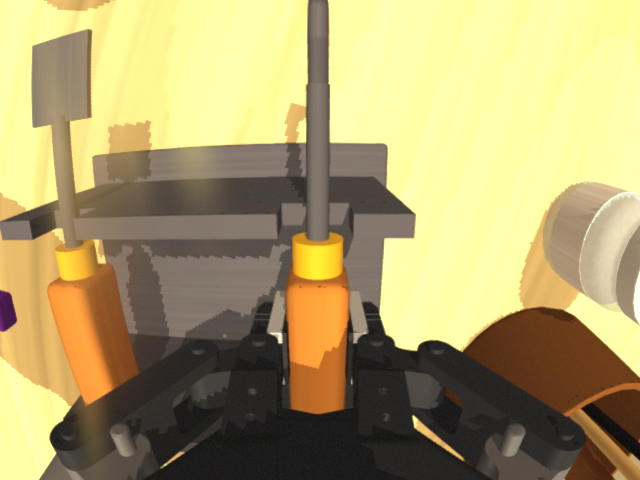

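>>> servo_tool([
  [[0,0,-2,0,0,0],[0,0,-4,0,0,0],[0,0,-6,0,0,0],[0,0,-6,0,0,0],[0,0,-6,0,0,6.7]],
])

```text
clock: 5.55
position: [0.5681, -0.2097, 0.3098]
tool_rot: [3.141, 0.0, 1.743]
force: [1.1, 0.1, -2.4]
grip_width: 0.0204
```

>>> servo_tool([
  [[0,0,-5,0,5,0],[0,0,-5,0,5,0],[0,0,-3,0,5,0],[0,0,0,0,5,0],[0,0,0,0,5,0]],
])

```text
clock: 6.18
position: [0.5699, -0.2192, 0.4374]
tool_rot: [3.141, -0.438, 1.746]
force: [-0.4, 0.5, -2.0]
grip_width: 0.0208
```

```bash
python3 st.py;python3 shot.py 4 wrist top scene
```

```text
clock 6.175
qpos [0.1456, 0.5928, 0.5885, 1.1522, -0.6078, 1.8121, 0.8323]
position [0.5699, -0.2192, 0.4374]
tool_rot [3.1407, -0.4378, 1.7463]
force [-0.4068, 0.5076, -1.9526]
moment [-0.581, -0.0874, 0.006]
grip_width 0.0208
```

View pics/scene_4.png

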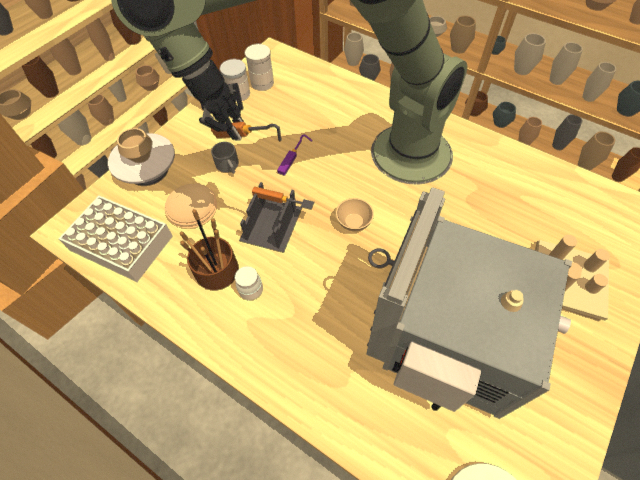

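View pics/top_4.png

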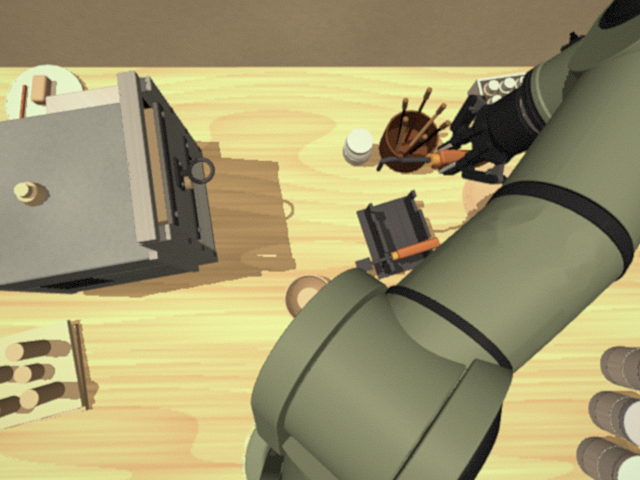

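View pics/wrist_4.png

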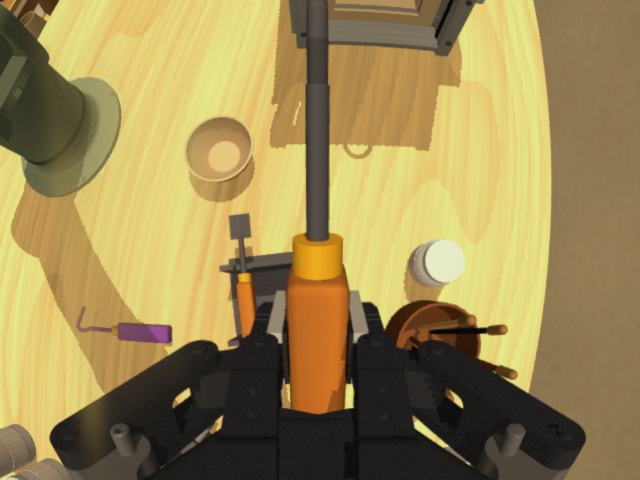

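```bash
cat >> h.py <<'E'
OFF=np.array([-.016,0,-.0174])   # rod origin in tool frame
def rodpt(s,x,z,tilt=0):
    # rod x = tool x, rod z = -tool z
    T=Ro.from_euler("xyz",s["tool_rot"]).as_matrix()
    c,n=np.cos(tilt),np.sin(tilt)
    x,z=x*c-z*n,x*n+z*c
    return s["position"]+T@(OFF+np.array([x,0,-z]))
RING=np.array([.6027,.1851,.2964]);KY=np.radians(100)
E
python3 - <<'E'
from h import *
d=pickle.load(open("f_4.pkl","rb"));s=d["s"]
o=[]
for n,(x0,y0,x1,y1) in {"scene":(200,100,300,160),"top":(360,130,480,190)}.items():
    im=cv2.cvtColor(d[n]["image"],cv2.COLOR_RGB2BGR)[y0:y1,x0:x1];im=cv2.resize(im,(720,int(720*(y1-y0)/(x1-x0))),interpolation=cv2.INTER_CUBIC)[:300];k=720/(x1-x0)
    im=cv2.convertScaleAbs(im,alpha=1.6)
    for x,z in [(.125,-.036),(.144,.005),(.110,0),(.045,0)]:
        p=proj(d[n],rodpt(s,x,z));q=((p-[x0,y0]+.5)*k).astype(int);cv2.circle(im,tuple(map(int,q)),4,(0,0,255),-1);print(n,p.round(1))
    o.append(im[:300])
cv2.imwrite("pics/chk4.png",np.vstack(o))
print(rodpt(s,.125,-.036))
E
```

```text
scene [280.3 138.6]
scene [278.2 123.2]
scene [267.4 126.1]
scene [245.8 127.9]
top [375.5 168.6]
top [380.5 158.5]
top [398.1 159.4]
top [433.  158.7]
[ 0.55125767 -0.11419503  0.46679553]
```

View pics/chk4.png

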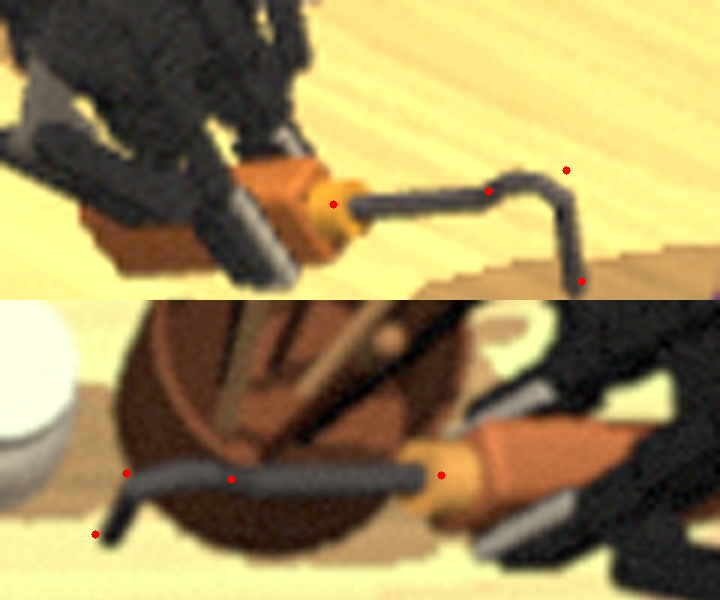

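>>> servo_tool([
  [[2.9,2.1,4.2,0,0,0],[2.9,2.1,4.2,0,0,0],[2.9,2.1,4.2,0,0,0],[2.9,2.1,4.2,0,0,0],[2.7,1.9,4.2,0,0,0]],
])

```text
clock: 6.95
position: [0.6339, 0.0165, 0.3062]
tool_rot: [3.139, -0.434, 1.749]
force: [0.8, 0.2, -1.7]
grip_width: 0.0206
```

```bash
python3 st.py;python3 shot.py 5 top scene
python3 - <<'E'
from h import *
d=pickle.load(open("f_5.pkl","rb"));s=d["s"]
print(rodpt(s,.125,-.036))
o=[]
for n,w in {"scene":(300,200,420,300),"top":(180,120,300,220)}.items():
    x0,y0,x1,y1=w;k=6
    im=cv2.resize(cv2.cvtColor(d[n]["image"],cv2.COLOR_RGB2BGR)[y0:y1,x0:x1],None,fx=k,fy=k,interpolation=cv2.INTER_CUBIC)
    im=cv2.convertScaleAbs(im,alpha=1.6);cv2.imwrite(f"pics/{n}_5c.png",im)
    for x,z in [(.125,-.036),(.144,.005),(.110,0),(.045,0)]:
        print(n,((proj(d[n],rodpt(s,x,z))-[x0,y0]+.5)*k).round(0))
E
```

```text
clock 6.95
qpos [-0.2221, 0.6075, 0.5196, 1.4412, -0.692, 1.4112, 0.6243]
position [0.6339, 0.0165, 0.3062]
tool_rot [3.1394, -0.4338, 1.7489]
force [0.782, 0.2396, -1.7012]
moment [-0.6084, -0.1237, -0.0061]
grip_width 0.0206
[0.6150734  0.12149342 0.33516853]
scene [319. 242.]
scene [325. 176.]
scene [250. 178.]
scene [106. 167.]
top [311. 226.]
top [283. 173.]
top [395. 178.]
top [603. 176.]
```

View pics/scene_5c.png

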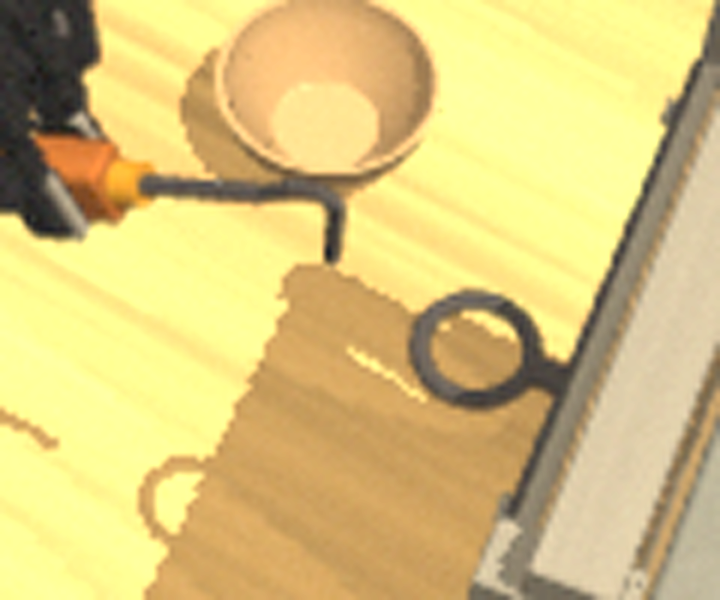

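View pics/top_5c.png

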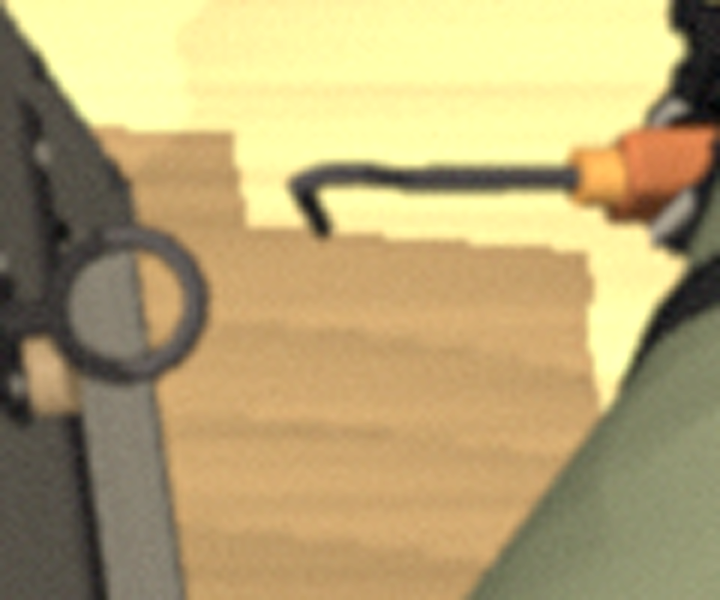

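Run:
```python
from h import *
d=pickle.load(open("f_5.pkl","rb"));s=d["s"]
c=lambda a,b,x0,y0:(a/6+x0-.5,b/6+y0-.5)
for nm,S,Tp,m in [("tip",(332,257),(322,232),(.125,-.036)),("ferr",(137,186),(578,177),(.051,0)),("bend",(328,192),(296,184),(.142,.003))]:
    x,e=tri([ray(d["scene"],*c(*S,300,200)),ray(d["top"],*c(*Tp,180,120))]);print(nm,x.round(4),np.round(e,4),rodpt(s,*m).round(4))
print("ring",tri([ray(d["scene"],*c(475,350,300,200)),ray(d["top"],*c(130,304,180,120))]))
```

```text
tip [0.6146 0.1231 0.3262] [0.0036 0.0036] [0.6151 0.1215 0.3352]
ferr [0.6304 0.0456 0.3302] [0.003 0.003] [0.6296 0.0405 0.3367]
bend [0.6148 0.1213 0.3697] [0.0017 0.0017] [0.6152 0.1205 0.3777]
ring (array([0.60282878, 0.18473683, 0.29704961]), [np.float64(0.000993905867885199), np.float64(0.000993905867885205)])
```

>>> servo_tool([
  [[1.5,0,0.7,0,0,0],[1.5,0,0.7,0,0,0],[1.5,0,0.7,0,0,0],[0.5,0,0.2,0,0,0],[0,0,0,0,0,0]],
])

```text
clock: 7.68
position: [0.6243, 0.0684, 0.3062]
tool_rot: [3.141, -0.436, 1.747]
force: [0.3, 0.4, -1.4]
grip_width: 0.0209
```

```bash
python3 st.py;python3 shot.py 6 top scene
cat > crop.py <<'E'
import sys
from h import *
t=sys.argv[1]
d=pickle.load(open(f"f_{t}.pkl","rb"));o=[]
for n,w in {"scene":(320,210,410,290),"top":(170,120,260,200)}.items():
    x0,y0,x1,y1=w
    o.append(cv2.resize(cv2.cvtColor(d[n]["image"],cv2.COLOR_RGB2BGR)[y0:y1,x0:x1],(400,356),interpolation=cv2.INTER_CUBIC))
cv2.imwrite(f"pics/c_{t}.png",cv2.convertScaleAbs(np.hstack(o),alpha=1.7))
E
python3 crop.py 6
```

```text
clock 7.675
qpos [-0.3054, 0.5764, 0.5124, 1.4905, -0.6992, 1.3633, 0.5606]
position [0.6243, 0.0684, 0.3062]
tool_rot [3.1412, -0.4361, 1.7465]
force [0.3129, 0.4064, -1.3987]
moment [-0.6209, -0.1136, 0.0724]
grip_width 0.0209
```

View pics/c_6.png

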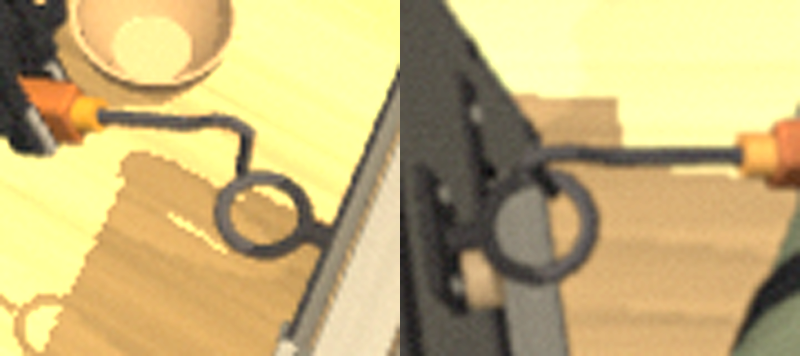

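```bash
cat > tr.py <<'E'
import sys
from h import *
t=sys.argv[1];a=list(map(float,sys.argv[2:]))
d=pickle.load(open(f"f_{t}.pkl","rb"));k=4.4444
def rel(S,Tp): return tri([ray(d["scene"],S[0]/k+319.5,S[1]/k+209.5),ray(d["top"],(Tp[0]-400)/k+169.5,Tp[1]/k+119.5)])
x,e=rel(a[:2],a[2:4]);r,e2=rel(a[4:6],a[6:8])
v=x-r;c,s=np.cos(KY),np.sin(KY)
print("tip",x.round(4),np.round(e,4),"ring",r.round(4),np.round(e2,4),"rel kiln mm",np.round(1e3*np.array([c*v[0]+s*v[1],-s*v[0]+c*v[1],v[2]]),1))
print(rodpt(d["s"],.125,-.036))
E
python3 tr.py 6 243 172 554 193 264 215 541 226
```

```text
tip [0.6055 0.1712 0.3313] [0.0009 0.0009] ring [0.6025 0.1849 0.2966] [0.0012 0.0012] rel kiln mm [-14.1  -0.5  34.7]
[0.60562276 0.1733929  0.33542001]
```

>>> servo_tool([
  [[0.45,0,0.2,0,0,0],[-0.4,0,0.9,0,0,0],[-0.4,0,0.9,0,0,0],[0,0,0,0,0,0]],
])

```text
clock: 8.28
position: [0.623, 0.0734, 0.2853]
tool_rot: [-3.14, -0.436, 1.745]
force: [-0.6, 0.3, -1.3]
grip_width: 0.0207
```

```bash
python3 st.py;python3 shot.py 7 top scene wrist; python3 crop.py 7
```

```text
clock 8.275
qpos [-0.3093, 0.592, 0.5035, 1.5196, -0.7112, 1.325, 0.577]
position [0.623, 0.0734, 0.2853]
tool_rot [-3.1397, -0.4365, 1.7451]
force [-0.5871, 0.3422, -1.3244]
moment [-0.653, -0.1355, -0.0415]
grip_width 0.0207
```

View pics/c_7.png

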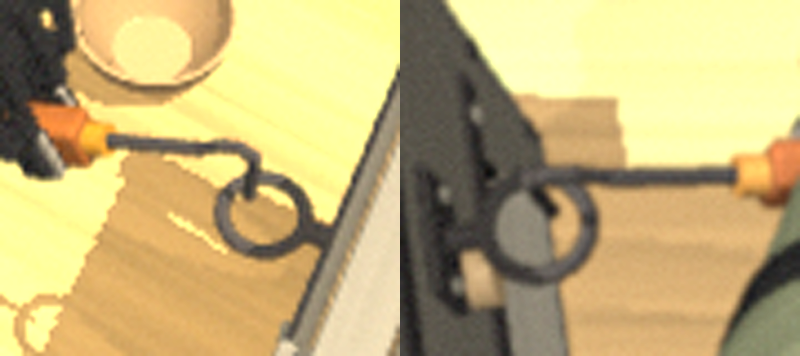

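View pics/wrist_7.png

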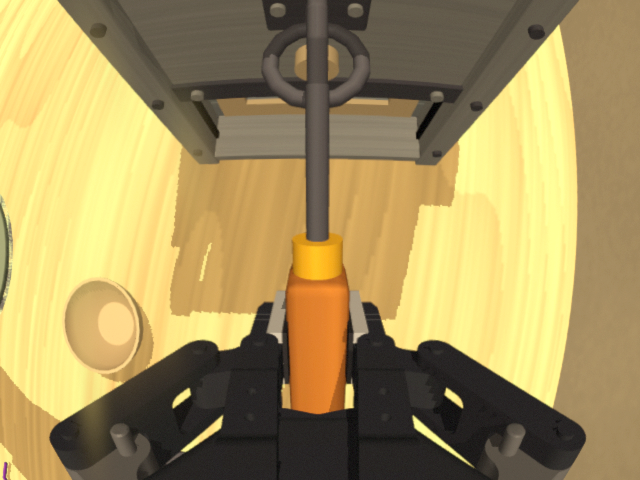

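```bash
python3 tr.py 7 250 196 552 212 264 215 541 226
```

```text
tip [0.6042 0.1767 0.3107] [0.0008 0.0008] ring [0.6025 0.1849 0.2966] [0.0012 0.0012] rel kiln mm [-8.4 -0.3 14.1]
[0.6044543  0.17846059 0.31447425]
```

>>> servo_tool([
  [[-0.36,0,0.77,0,0,0],[-0.36,0,0.77,0,0,0],[-0.36,0,0.77,0,0,0],[-0.36,0,0.77,0,0,0],[0,0,0,0,0,0]],
])

```text
clock: 9.05
position: [0.6231, 0.0734, 0.2516]
tool_rot: [-3.14, -0.436, 1.745]
force: [0.0, 0.3, -1.1]
grip_width: 0.0208
```

>>> servo_tool([
  [[0,0,0,0,0,0],[0,0,0,0,0,0]],
])

```text
clock: 9.3
position: [0.6235, 0.0734, 0.2527]
tool_rot: [3.141, -0.436, 1.746]
force: [-0.4, -0.2, -1.7]
grip_width: 0.0203
```

```bash
python3 st.py;python3 shot.py 8 top scene wrist; python3 crop.py 8
```

```text
clock 9.3
qpos [-0.3013, 0.622, 0.4894, 1.5554, -0.7325, 1.2698, 0.6163]
position [0.6235, 0.0734, 0.2527]
tool_rot [3.1411, -0.4362, 1.7463]
force [-0.4492, -0.1867, -1.7166]
moment [-0.5503, -0.0974, 0.0284]
grip_width 0.0203
```

View pics/c_8.png

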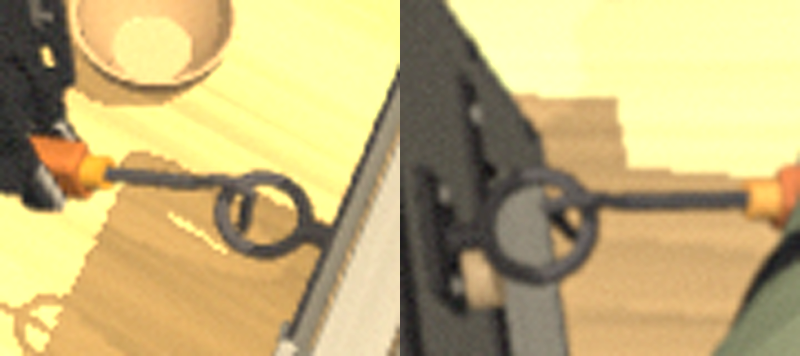

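View pics/wrist_8.png

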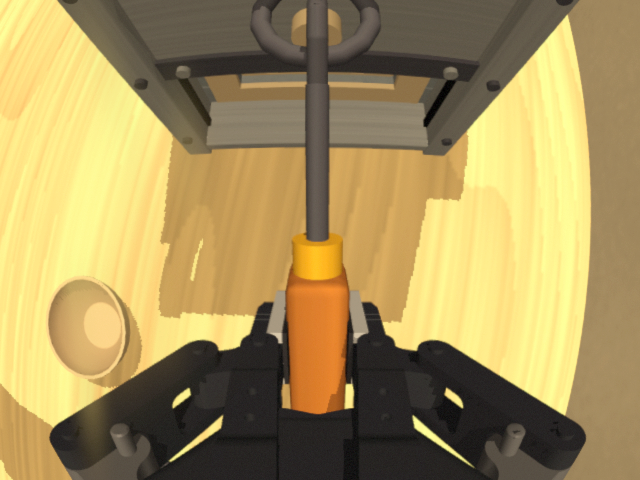

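```bash
python3 tr.py 8 243 229 569 239 264 215 541 226
```

```text
tip [0.6039 0.1768 0.2757] [0.0001 0.0001] ring [0.6025 0.1849 0.2966] [0.0012 0.0012] rel kiln mm [ -8.2   0.1 -20.9]
[0.60487404 0.17839647 0.2819442 ]
```

>>> servo_tool([
  [[-0.27,0,-0.13,0,0,0],[-0.17,0,0.36,0,0,0],[-0.17,0,0.36,0,0,0],[-0.17,0,0.36,0,0,0],[-0.17,0,0.36,0,0,0]],
])

```text
clock: 10.07
position: [0.6239, 0.0705, 0.2363]
tool_rot: [3.142, -0.436, 1.746]
force: [0.1, -0.5, -0.7]
grip_width: 0.0206
```

>>> servo_tool([
  [[-0.25,0,0.54,0,0,0],[-0.25,0,0.54,0,0,0],[-0.25,0,0.54,0,0,0],[-0.25,0,0.54,0,0,0]],
])

```text
clock: 10.58
position: [0.6239, 0.0704, 0.2123]
tool_rot: [-3.142, -0.436, 1.746]
force: [0.5, 0.0, -0.1]
grip_width: 0.0209
```

```bash
python3 st.py;python3 shot.py 9 top scene wrist; python3 crop.py 9
```

```text
clock 10.575
qpos [-0.2848, 0.6654, 0.4701, 1.5902, -0.7602, 1.2087, 0.6671]
position [0.6239, 0.0704, 0.2123]
tool_rot [-3.1415, -0.4363, 1.7459]
force [0.4632, 0.0124, -0.0977]
moment [-0.3824, -0.1085, -0.0324]
grip_width 0.0209
```

View pics/c_9.png

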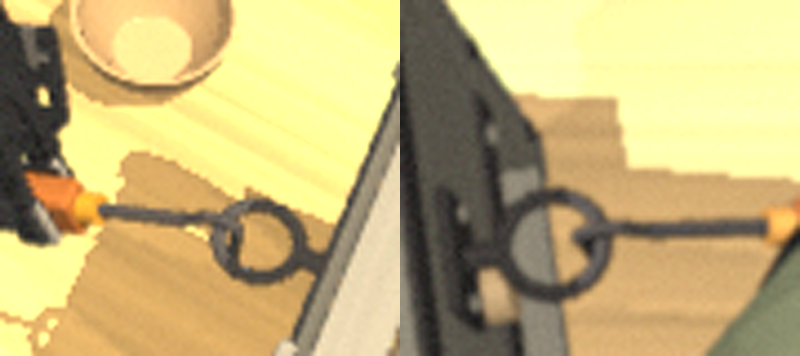

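View pics/wrist_9.png

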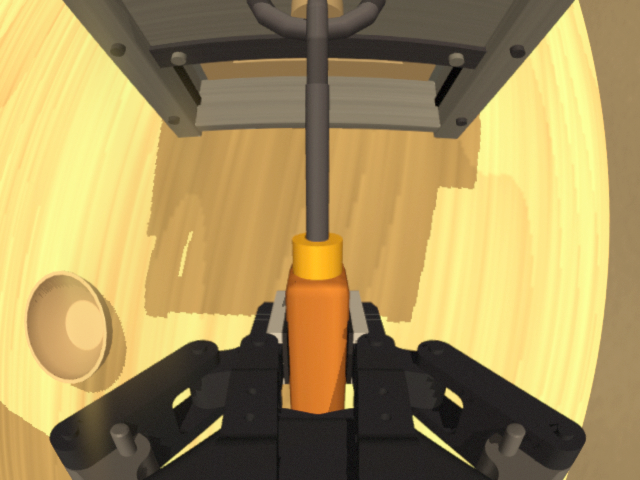

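```bash
python3 tr.py 9 240 252 583 257 258 240 555 244
```

```text
tip [0.6034 0.1769 0.2497] [0.0002 0.0002] ring [0.6029 0.1849 0.2703] [0.0008 0.0008] rel kiln mm [ -8.    0.9 -20.6]
[0.60530649 0.17542051 0.24151366]
```

>>> servo_tool([
  [[-0.34,0,0.73,0,0,0],[-0.34,0,0.73,0,0,0],[-0.34,0,0.73,0,0,0],[-0.34,0,0.73,0,0,0],[-0.34,0,0.73,0,0,0]],
])

```text
clock: 11.35
position: [0.6239, 0.0704, 0.1719]
tool_rot: [-3.142, -0.436, 1.746]
force: [0.5, -2.2, 0.4]
grip_width: 0.0205
```

>>> servo_tool([
  [[-0.34,0,0.73,0,0,0],[-0.34,0,0.73,0,0,0],[-0.34,0,0.73,0,0,0],[-0.25,0,0.54,0,0,0],[-0.17,0,0.36,0,0,0]],
])

```text
clock: 11.98
position: [0.6237, 0.0706, 0.138]
tool_rot: [-3.141, -0.437, 1.746]
force: [0.3, -1.1, 0.5]
grip_width: 0.0205
```

```bash
python3 st.py;python3 shot.py 10 top scene wrist
python3 - <<'E'
from h import *
d=pickle.load(open("f_10.pkl","rb"));o=[]
for n,w in {"scene":(310,220,410,310),"top":(180,140,280,230)}.items():
    x0,y0,x1,y1=w
    o.append(cv2.resize(cv2.cvtColor(d[n]["image"],cv2.COLOR_RGB2BGR)[y0:y1,x0:x1],(400,360),interpolation=cv2.INTER_CUBIC))
cv2.imwrite("pics/c_10.png",cv2.convertScaleAbs(np.hstack(o),alpha=1.7))
E
```

```text
clock 11.975
qpos [-0.2585, 0.7528, 0.4267, 1.6395, -0.8193, 1.0979, 0.7552]
position [0.6237, 0.0706, 0.138]
tool_rot [-3.1412, -0.4365, 1.7462]
force [0.2883, -1.0716, 0.4565]
moment [-0.4152, -0.0992, -0.0485]
grip_width 0.0205
```

View pics/c_10.png

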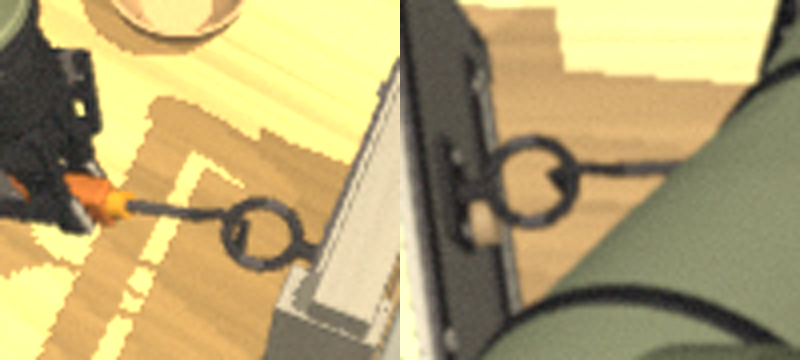

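View pics/wrist_10.png

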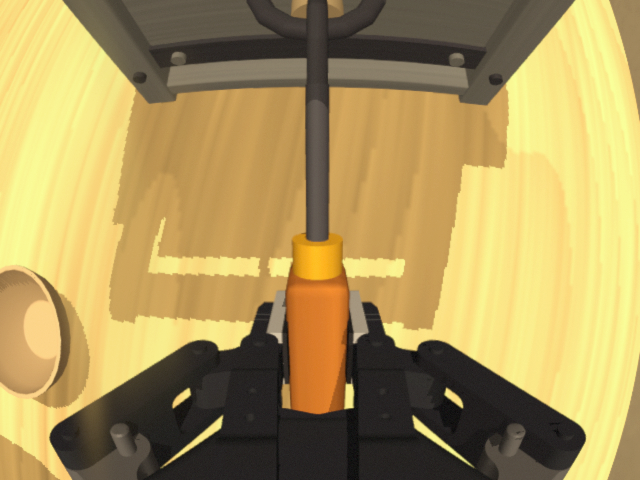

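>>> servo_tool([
  [[-0.17,0,0.36,0,0,0],[-0.17,0,0.36,0,0,0],[-0.17,0,0.36,0,0,0],[-0.08,0,0.18,0,0,0]],
])

```text
clock: 12.62
position: [0.6239, 0.0705, 0.1242]
tool_rot: [-3.141, -0.436, 1.746]
force: [0.5, -0.6, -0.1]
grip_width: 0.0204
```

>>> servo_tool([
  [[-0.08,0,0.18,0,0,0],[0,0,0,0,0,0]],
])

```text
clock: 12.88
position: [0.6238, 0.0704, 0.1224]
tool_rot: [-3.141, -0.436, 1.746]
force: [0.1, -0.4, -1.1]
grip_width: 0.0204
```

>>> servo_tool([
  [[-0.08,0,0.18,0,0,0],[0,0,0,0,0,0]],
])

```text
clock: 13.12
position: [0.6239, 0.0705, 0.1204]
tool_rot: [-3.141, -0.436, 1.746]
force: [0.2, -1.6, -1.1]
grip_width: 0.0209
```

>>> servo_tool([
  [[-0.08,0,0.18,0,0,0],[0,0,0,0,0,0]],
])

```text
clock: 13.38
position: [0.6238, 0.0705, 0.1184]
tool_rot: [-3.141, -0.436, 1.746]
force: [1.1, -0.6, 0.3]
grip_width: 0.0207
```

>>> servo_tool([
  [[-0.08,0,0.18,0,0,0],[0,0,0,0,0,0]],
])

```text
clock: 13.62
position: [0.6238, 0.0705, 0.1164]
tool_rot: [-3.141, -0.436, 1.746]
force: [1.0, -0.8, -0.6]
grip_width: 0.0203
```

>>> servo_tool([
  [[-0.04,0,0.09,0,0,0],[0,0,0,0,0,0]],
])

```text
clock: 13.88
position: [0.6238, 0.0706, 0.1156]
tool_rot: [-3.142, -0.436, 1.746]
force: [-0.1, -0.5, 0.7]
grip_width: 0.0204
```

>>> servo_tool([
  [[-0.04,0,0.09,0,0,0],[-0.04,0,0.09,0,0,0],[0,0,0,0,0,0]],
])

```text
clock: 14.25
position: [0.624, 0.0709, 0.114]
tool_rot: [3.141, -0.437, 1.746]
force: [-0.7, -1.4, 5.6]
grip_width: 0.0206
```

>>> servo_tool([
  [[-0.04,0,0.09,0,0,0],[0,0,0,0,0,0]],
])

```text
clock: 14.5
position: [0.624, 0.0712, 0.1133]
tool_rot: [3.141, -0.438, 1.747]
force: [-0.2, -0.7, 8.5]
grip_width: 0.0206
```

```bash
python3 st.py; python3 shot.py 11 wrist scene
```

```text
clock 14.5
qpos [-0.2485, 0.7845, 0.4099, 1.6503, -0.8416, 1.0625, 0.7851]
position [0.624, 0.0712, 0.1133]
tool_rot [3.1409, -0.4376, 1.7466]
force [-0.2088, -0.6706, 8.5425]
moment [1.2777, 0.3989, 0.1835]
grip_width 0.0206
```

View pics/wrist_11.png

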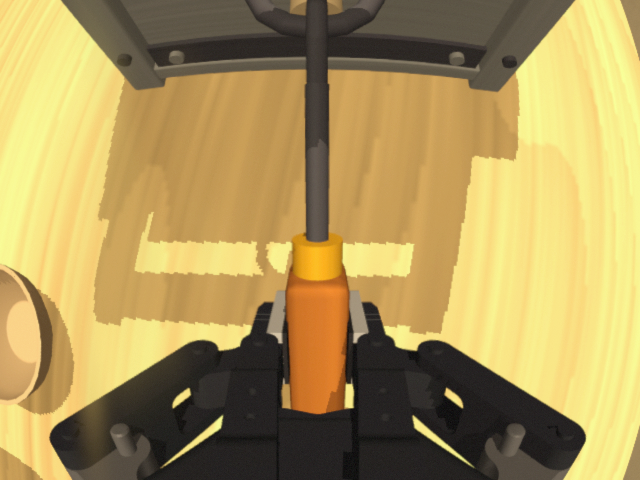

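Landed: the sill bar is now level with the door's foot and the upward force is building. I'll raise it to about 14 N.

>>> servo_tool([
  [[-0.04,0,0.09,0,0,0],[-0.02,0,0.05,0,0,0],[0,0,0,0,0,0],[0,0,0,0,0,0]],
])

```text
clock: 15.1
position: [0.6241, 0.071, 0.1116]
tool_rot: [3.141, -0.437, 1.746]
force: [1.0, 0.0, 5.6]
grip_width: 0.0208
```

>>> servo_tool([
  [[0,0,0,0,0,0],[0,0,0,0,0,0],[0,0,0,0,0,0]],
])

```text
clock: 15.48
position: [0.6241, 0.071, 0.1116]
tool_rot: [3.141, -0.437, 1.746]
force: [0.7, -0.6, 5.2]
grip_width: 0.0207
```

>>> servo_tool([
  [[0,0,0,0,0,0],[0,0,0,0,0,0],[0,0,0,0,0,0],[0,0,0,0,0,0],[0,0,0,0,0,0]],
])

```text
clock: 16.1
position: [0.6241, 0.071, 0.1117]
tool_rot: [3.141, -0.437, 1.746]
force: [1.3, -0.0, 5.5]
grip_width: 0.0205
```

```bash
python3 st.py; python3 shot.py 12 wrist scene top
python3 - <<'E'
from h import *
d=pickle.load(open("f_12.pkl","rb"));o=[]
for n,w in {"scene":(310,220,410,310),"top":(180,140,280,230)}.items():
    x0,y0,x1,y1=w
    o.append(cv2.resize(cv2.cvtColor(d[n]["image"],cv2.COLOR_RGB2BGR)[y0:y1,x0:x1],(400,360),interpolation=cv2.INTER_CUBIC))
cv2.imwrite("pics/c_12.png",cv2.convertScaleAbs(np.hstack(o),alpha=1.7))
E
```

```text
clock 16.1
qpos [-0.2479, 0.7866, 0.409, 1.6508, -0.8428, 1.0598, 0.7867]
position [0.6241, 0.071, 0.1117]
tool_rot [3.1407, -0.437, 1.7464]
force [1.3054, -0.0413, 5.4731]
moment [0.6979, 0.0425, -0.1342]
grip_width 0.0205
```

View pics/c_12.png

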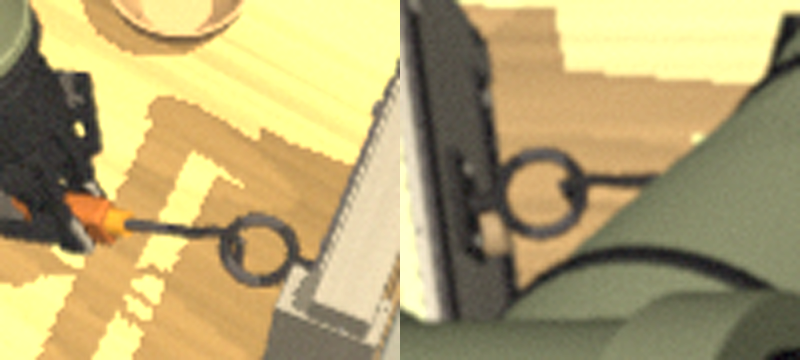

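>>> servo_tool([
  [[0,0,0,0,0,0],[-0.04,0,0.09,0,0,0],[0,0,0,0,0,0]],
], squeeze=120)

```text
clock: 16.62
position: [0.6242, 0.0712, 0.1109]
tool_rot: [3.14, -0.438, 1.747]
force: [0.6, 0.2, 10.7]
grip_width: 0.0206
```

>>> servo_tool([
  [[-0.04,0,0.09,0,0,0],[0,0,0,0,0,0]],
])

```text
clock: 16.88
position: [0.624, 0.0713, 0.1096]
tool_rot: [3.141, -0.437, 1.747]
force: [0.0, 2.0, 4.4]
grip_width: 0.0203
```

>>> servo_tool([
  [[-0.02,0,0.04,0,0,0],[0,0,0,0,0,0]],
])

```text
clock: 17.12
position: [0.624, 0.0715, 0.1092]
tool_rot: [3.141, -0.438, 1.747]
force: [-0.6, 2.0, 7.6]
grip_width: 0.0202
```

```bash
python3 st.py; python3 shot.py 13 wrist scene top
python3 - <<'E'
from h import *
d=pickle.load(open("f_13.pkl","rb"));o=[]
a=pickle.load(open("f_10.pkl","rb"))
for q in (a,d):
    im=q["wrist"]["image"][0:420,200:440]
    o.append(cv2.cvtColor(im,cv2.COLOR_RGB2BGR))
x0,y0,x1,y1=(310,220,410,310)
o.append(cv2.resize(cv2.cvtColor(d["scene"]["image"][y0:y1,x0:x1],cv2.COLOR_RGB2BGR),(300,420),interpolation=cv2.INTER_CUBIC))
cv2.imwrite("pics/c_13.png",cv2.convertScaleAbs(np.hstack(o),alpha=1.7))
E
```

```text
clock 17.125
qpos [-0.2471, 0.7898, 0.407, 1.6518, -0.8452, 1.0567, 0.7895]
position [0.624, 0.0715, 0.1092]
tool_rot [3.1409, -0.4376, 1.7466]
force [-0.6389, 2.0042, 7.5655]
moment [1.3241, 0.145, -0.1296]
grip_width 0.0202
```

View pics/c_13.png

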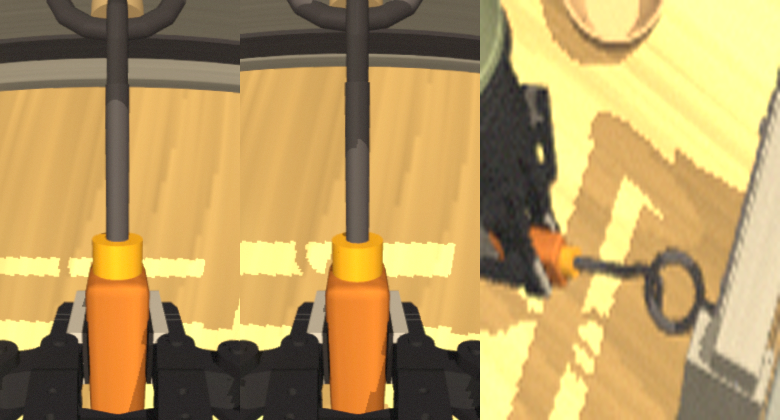

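>>> servo_tool([
  [[-0.02,0,0.05,0,0,0],[0,0,0,0,0,0],[0,0,0,0,0,0]],
])

```text
clock: 17.65
position: [0.624, 0.0716, 0.1089]
tool_rot: [3.141, -0.438, 1.747]
force: [-0.7, 0.9, 9.0]
grip_width: 0.0205
```

>>> servo_tool([
  [[0,0,0,0,0,0],[0,0,0,0,0,0],[0,0,0,0,0,0]],
])

```text
clock: 18.02
position: [0.6241, 0.0716, 0.1089]
tool_rot: [3.141, -0.438, 1.747]
force: [-0.5, 2.3, 10.1]
grip_width: 0.0203
```

>>> servo_tool([
  [[-0.02,0,0.04,0,0,0],[0,0,0,0,0,0],[0,0,0,0,0,0],[0,0,0,0,0,0],[0,0,0,0,0,0]],
])

```text
clock: 18.65
position: [0.6241, 0.0717, 0.1086]
tool_rot: [3.141, -0.438, 1.747]
force: [-0.4, 0.9, 11.7]
grip_width: 0.0203
```

```bash
python3 st.py; python3 shot.py 14 wrist scene top
python3 - <<'E'
from h import *
d=pickle.load(open("f_14.pkl","rb"));o=[]
for n,w in {"scene":(350,250,410,304),"top":(190,160,250,214)}.items():
    x0,y0,x1,y1=w
    o.append(cv2.resize(cv2.cvtColor(d[n]["image"],cv2.COLOR_RGB2BGR)[y0:y1,x0:x1],(400,360),interpolation=cv2.INTER_CUBIC))
cv2.imwrite("pics/c_14.png",cv2.convertScaleAbs(np.hstack(o),alpha=1.7))
E
```

```text
clock 18.65
qpos [-0.2468, 0.7907, 0.4063, 1.6519, -0.8462, 1.0559, 0.7907]
position [0.6241, 0.0717, 0.1086]
tool_rot [3.1405, -0.4382, 1.747]
force [-0.3733, 0.9493, 11.7165]
moment [2.0006, 0.4032, 0.0147]
grip_width 0.0203
```

View pics/c_14.png

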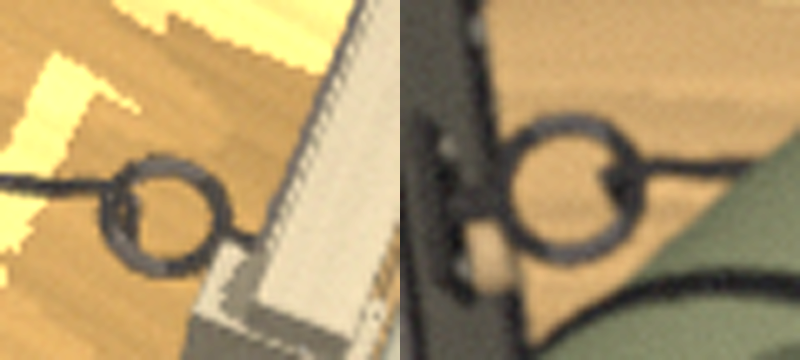

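View pics/wrist_14.png

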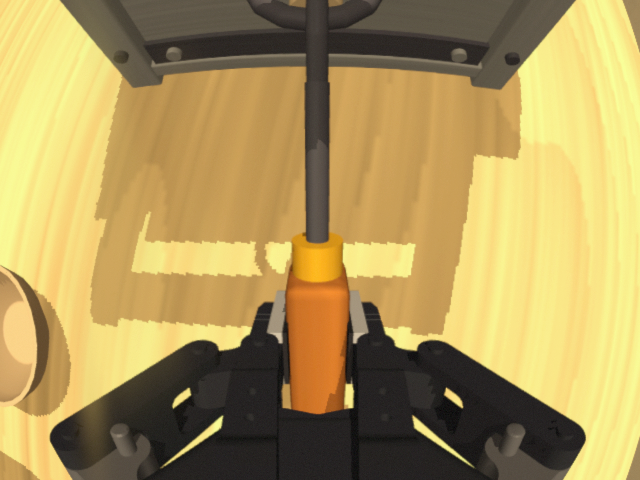

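Run:
```python
from h import *
d=pickle.load(open("f_14.pkl","rb"));k=6.667
r,e=tri([ray(d["scene"],165/k+349.5,216/k+249.5),ray(d["top"],(571-400)/k+189.5,189/k+159.5)]);print(r,e)
```

```text
[0.6024722  0.18489572 0.17339705] [np.float64(0.0010337059946784258), np.float64(0.0010337059946785294)]
```

>>> servo_tool([
  [[0,0,0,0,0,0],[0,0,0,0,0,0],[0,0,0,0,0,0],[0,0,0,0,0,0],[0,0,0,0,0,0]],
])

```text
clock: 19.42
position: [0.6241, 0.0717, 0.1086]
tool_rot: [3.141, -0.438, 1.747]
force: [0.3, 1.7, 11.0]
grip_width: 0.0203
```

The ring is now at z = 0.173 m by two views, against 0.175 m when home, and the pull has held at 11–12 N for over a second. Now I'll ease off and unhook.

>>> servo_tool([
  [[0.08,0,-0.18,0,0,0],[0.08,0,-0.18,0,0,0],[0.08,0,-0.18,0,0,0],[0.08,0,-0.18,0,0,0],[0,0,0,0,0,0]],
])

```text
clock: 20.05
position: [0.6239, 0.0706, 0.1156]
tool_rot: [3.142, -0.436, 1.746]
force: [0.2, 0.5, -0.9]
grip_width: 0.0203
```

```bash
python3 st.py; python3 shot.py 15 wrist scene top
cat > c2.py <<'E'
import sys
from h import *
t=sys.argv[1]
d=pickle.load(open(f"f_{t}.pkl","rb"));o=[]
for n,w in {"scene":(350,250,410,304),"top":(190,160,250,214)}.items():
    x0,y0,x1,y1=w
    o.append(cv2.resize(cv2.cvtColor(d[n]["image"],cv2.COLOR_RGB2BGR)[y0:y1,x0:x1],(400,360),interpolation=cv2.INTER_CUBIC))
cv2.imwrite(f"pics/c_{t}.png",cv2.convertScaleAbs(np.hstack(o),alpha=1.9))
E
python3 c2.py 15
```

```text
clock 20.05
qpos [-0.2496, 0.7813, 0.4122, 1.6494, -0.8383, 1.0657, 0.7815]
position [0.6239, 0.0706, 0.1156]
tool_rot [3.1416, -0.4362, 1.7461]
force [0.1904, 0.4654, -0.8567]
moment [-0.5755, -0.1073, -0.0256]
grip_width 0.0203
```

View pics/c_15.png

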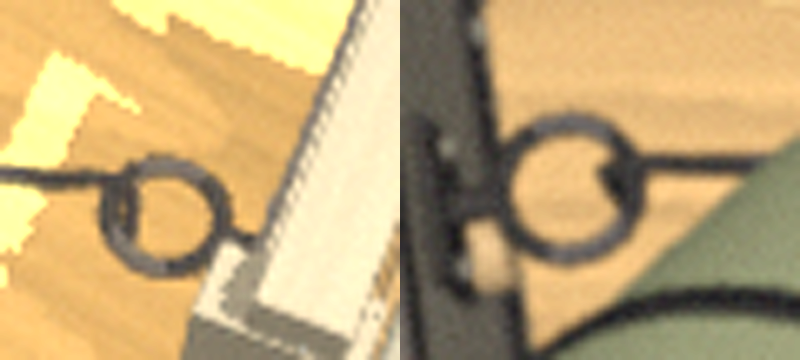

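View pics/wrist_15.png

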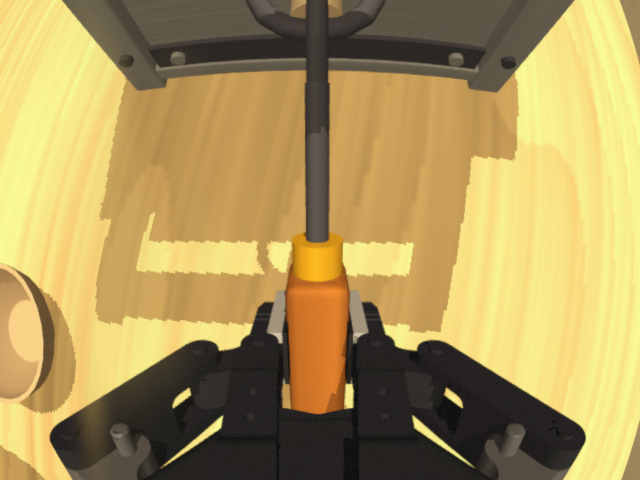

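>>> servo_tool([
  [[0.27,0,0.12,0,0,0],[0.27,0,0.12,0,0,0],[0.25,0,-0.54,0,0,0],[0.25,0,-0.54,0,0,0],[0,0,0,0,0,0]],
])

```text
clock: 20.82
position: [0.6232, 0.0763, 0.1284]
tool_rot: [3.14, -0.436, 1.747]
force: [-0.3, -0.7, -1.0]
grip_width: 0.0206
```

```bash
python3 st.py; python3 shot.py 16 wrist scene top; python3 c2.py 16
```

```text
clock 20.825
qpos [-0.2633, 0.7624, 0.4191, 1.6486, -0.8304, 1.0776, 0.7616]
position [0.6232, 0.0763, 0.1284]
tool_rot [3.1404, -0.4362, 1.7465]
force [-0.3406, -0.7364, -0.9648]
moment [-0.6434, -0.0856, -0.0127]
grip_width 0.0206
```

View pics/c_16.png

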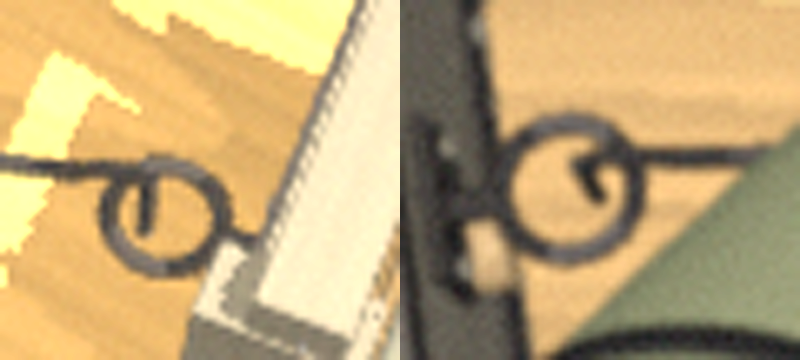

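The hook is clear of the rim (tip at about (145,232) in the left crop) and the ring hasn't moved. Next, straight up and out.

>>> servo_tool([
  [[0.34,0,-0.73,0,0,0],[0.42,0,-0.91,0,0,0],[0.42,0,-0.91,0,0,0],[0.42,0,-0.91,0,0,0],[0.84,0,-1.82,0,0,0]],
])

```text
clock: 21.6
position: [0.6226, 0.0762, 0.1865]
tool_rot: [-3.141, -0.436, 1.746]
force: [-0.5, -0.2, -1.8]
grip_width: 0.0205
```

```bash
python3 st.py; python3 shot.py 17 wrist scene top; python3 c2.py 17
```

```text
clock 21.6
qpos [-0.2855, 0.6917, 0.4552, 1.6148, -0.7815, 1.1646, 0.6911]
position [0.6226, 0.0762, 0.1865]
tool_rot [-3.1405, -0.4364, 1.7456]
force [-0.4715, -0.1799, -1.7741]
moment [-0.5845, -0.1349, 0.0021]
grip_width 0.0205
```

View pics/c_17.png

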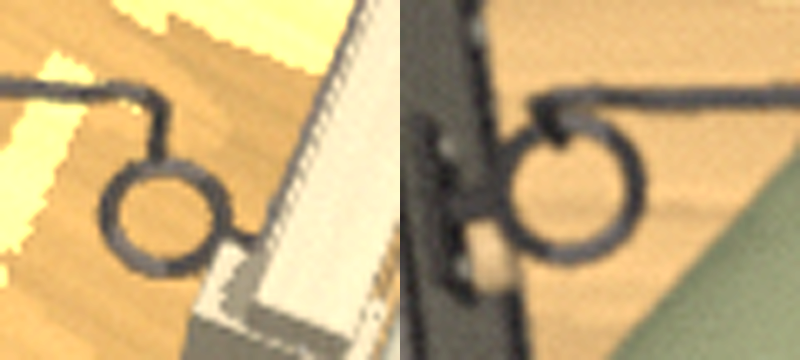

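>>> servo_tool([
  [[2.1,0,-4.5,0,0,0],[-3.6,0,-1.7,0,0,0],[-4.5,0,-2.1,0,0,0],[-4.5,0,-2.1,0,0,0],[-4.5,0,-2.1,0,0,0]],
])

```text
clock: 22.38
position: [0.6558, -0.111, 0.2354]
tool_rot: [-3.141, -0.437, 1.746]
force: [0.6, 0.4, -1.2]
grip_width: 0.0204
```

>>> servo_tool([
  [[0,0,0,0,-8,0],[0,0,0,0,-8,0],[0,0,0,0,-9,0],[0,0,0,0,0,-6.7]],
])

```text
clock: 22.88
position: [0.6563, -0.1049, 0.2352]
tool_rot: [-3.141, 0.001, 1.872]
force: [-0.7, -0.1, -1.5]
grip_width: 0.0205
```

```bash
python3 st.py; python3 shot.py 18 wrist scene top
```

```text
clock 22.875
qpos [-0.3249, 0.6737, 0.6598, 1.5056, -0.4388, 1.1137, 0.7251]
position [0.6563, -0.1049, 0.2352]
tool_rot [-3.141, 0.0012, 1.8715]
force [-0.6902, -0.0501, -1.5004]
moment [-0.0562, 0.0107, 0.0196]
grip_width 0.0205
```

View pics/scene_18.png

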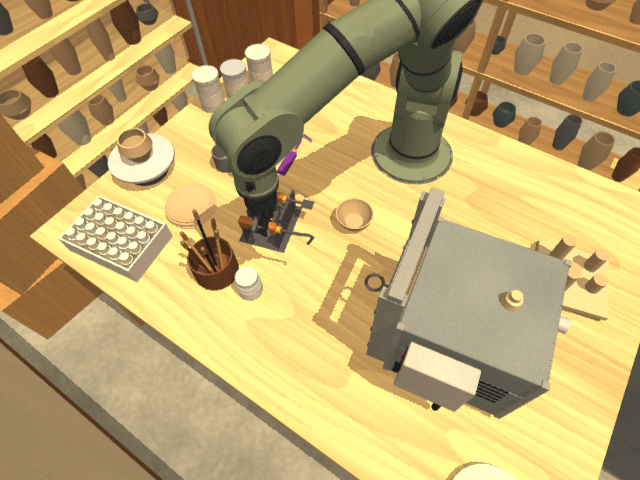

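View pics/top_18.png

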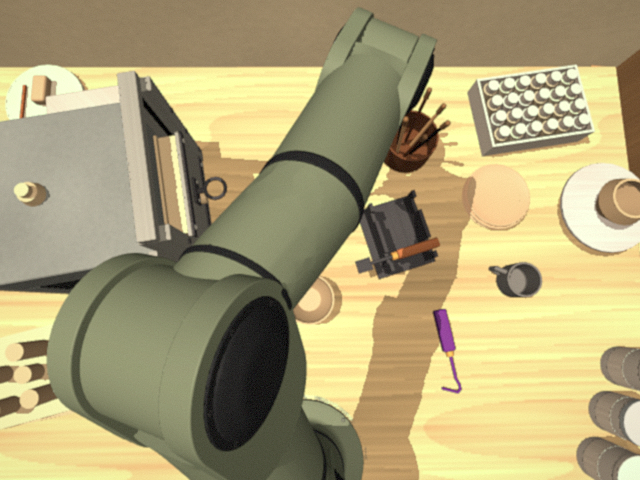

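Run:
```python
from h import *
o=[]
for t in ("3","8","15","18"):
    q=pickle.load(open(f"f_{t}.pkl","rb"))
    o.append(cv2.resize(cv2.cvtColor(q["wrist"]["image"][0:300,280:360],cv2.COLOR_RGB2BGR),(160,600)))
cv2.imwrite("pics/tilt.png",cv2.convertScaleAbs(np.hstack(o),alpha=1.8))
```

```text
(no output)
```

View pics/tilt.png

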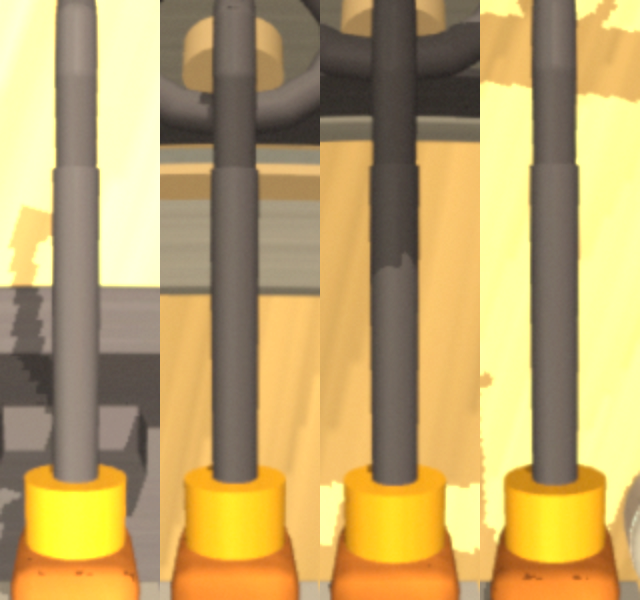

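View pics/wrist_18.png

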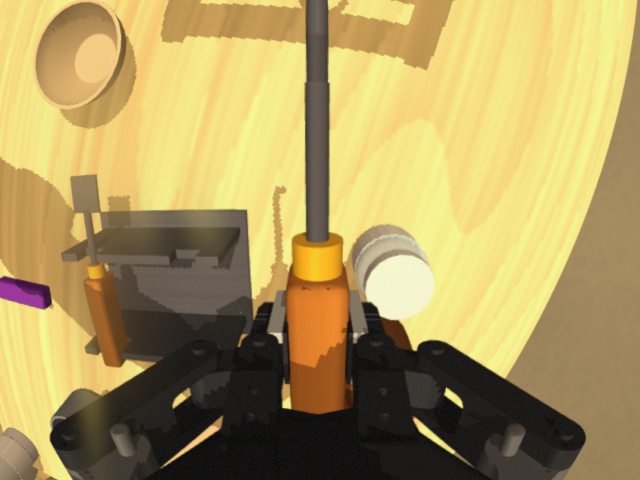

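>>> servo_tool([
  [[-2.5,-3.8,0,0,0,0.5],[-2.5,-3.8,0,0,0,0],[-2.5,-3.8,0,0,0,0],[0,0,0,0,0,0]],
])

```text
clock: 23.52
position: [0.5651, -0.2179, 0.2362]
tool_rot: [-3.141, 0.0, 1.845]
force: [0.7, 0.0, -0.8]
grip_width: 0.0206
```

```bash
python3 st.py; python3 shot.py 19 wrist scene
python3 - <<'E'
from h import *
s=pickle.load(open("f_19.pkl","rb"))["s"]
T=Ro.from_euler("xyz",s["tool_rot"]).as_matrix()
print((T.T@(np.array([.5698,-.2094,.0676])-s["position"])*100).round(2), np.degrees(1.863-s["tool_rot"][2]))
E
```

```text
clock 23.525
qpos [-0.1785, 0.5767, 0.6827, 1.6734, -0.4099, 1.0393, 0.9104]
position [0.5651, -0.2179, 0.2362]
tool_rot [-3.1413, 0.0004, 1.8447]
force [0.6897, 0.0224, -0.7605]
moment [0.024, -0.0173, 0.0002]
grip_width 0.0206
[ 0.7   0.69 16.86] 1.051251826036419
```

View pics/wrist_19.png

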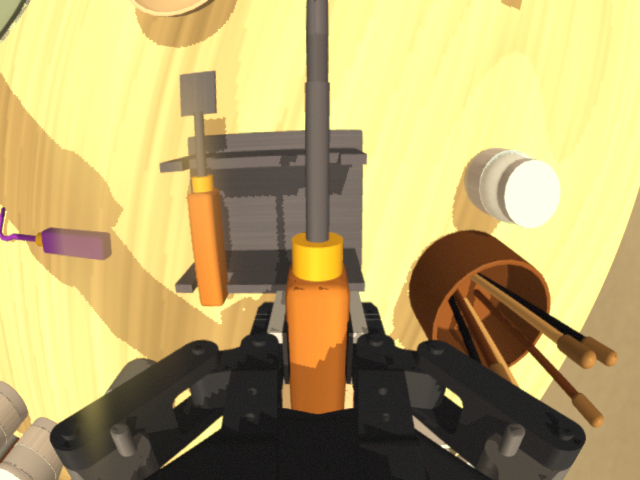

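>>> servo_tool([
  [[0.7,0.7,0,0,0,-1.05],[0,0,4.5,0,0,0],[0,0,4.5,0,0,0],[0,0,3.6,0,0,0],[0,0,0,0,0,0]],
])

```text
clock: 24.25
position: [0.5718, -0.2036, 0.1075]
tool_rot: [-3.138, -0.002, 1.874]
force: [-0.3, 0.1, -0.5]
grip_width: 0.0204
```

```bash
python3 st.py; python3 shot.py 20 wrist
python3 - <<'E'
from h import *
s=pickle.load(open("f_20.pkl","rb"))["s"]
T=Ro.from_euler("xyz",s["tool_rot"]).as_matrix()
print((T.T@(np.array([.5698,-.2094,.0676])-s["position"])*100).round(2), np.degrees(1.863-s["tool_rot"][2]))
E
```

```text
clock 24.25
qpos [-0.1268, 0.7298, 0.567, 1.7668, -0.5204, 0.8038, 0.9995]
position [0.5718, -0.2036, 0.1075]
tool_rot [-3.1381, -0.0024, 1.8739]
force [-0.311, 0.1496, -0.5126]
moment [-0.0095, 0.0019, -0.0014]
grip_width 0.0204
[-0.51 -0.35  3.99] -0.6256485432737809
```

View pics/wrist_20.png

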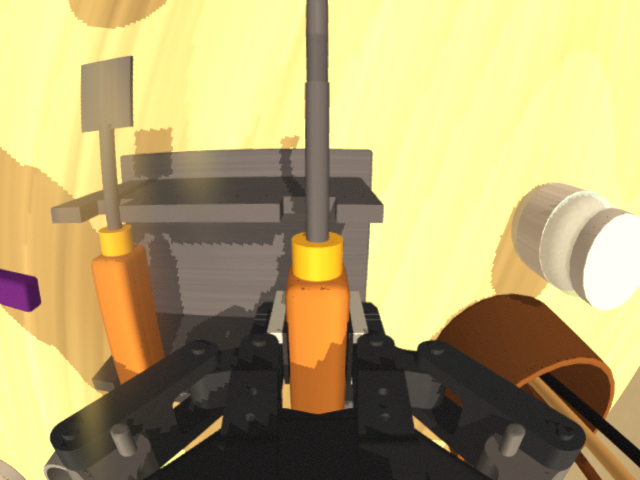

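>>> servo_tool([
  [[-0.5,-0.35,0,0,0,0.6],[0,0,0,0,0,0],[0,0,0,0,0,0]],
])

```text
clock: 24.68
position: [0.5709, -0.211, 0.1105]
tool_rot: [3.141, 0.0, 1.862]
force: [-0.2, 1.0, -1.4]
grip_width: 0.0204
```

```bash
python3 shot.py 21 wrist
python3 - <<'E'
from h import *
s=pickle.load(open("f_21.pkl","rb"))["s"]
T=Ro.from_euler("xyz",s["tool_rot"]).as_matrix()
print(s["position"],(T.T@(np.array([.5698,-.2094,.0676])-s["position"])*100).round(2), np.degrees(1.863-s["tool_rot"][2]),s["tool_rot"])
E
```

```text
[ 0.57089051 -0.21099983  0.11047271] [ 0.19 -0.06  4.29] 0.047697049417499346 [3.14052630e+00 3.91433959e-04 1.86216753e+00]
```

View pics/wrist_21.png

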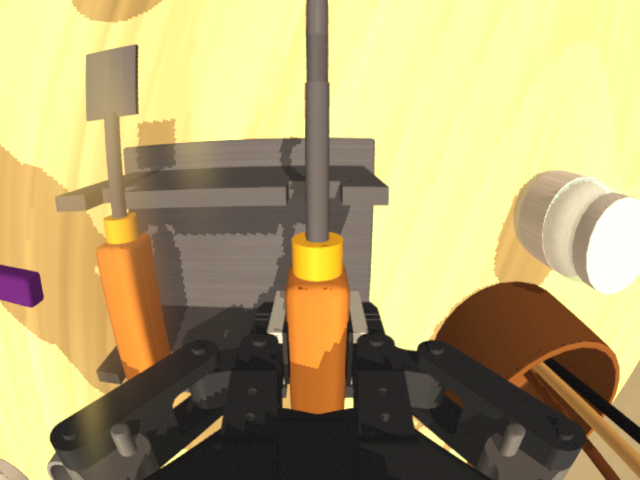

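>>> servo_tool([
  [[0.15,0,1.2,0,0,0],[0,0,1.2,0,0,0],[0,0,0.8,0,0,0],[0,0,0.4,0,0,0],[0,0,0,0,0,0]],
])

```text
clock: 25.35
position: [0.57, -0.2096, 0.0734]
tool_rot: [-3.141, -0.0, 1.862]
force: [0.4, -0.1, -2.2]
grip_width: 0.0205
```

>>> servo_tool([
  [[0,0,0.3,0,0,0],[0,0,0.2,0,0,0],[0,0,0,0,0,0]],
])

```text
clock: 25.72
position: [0.5704, -0.2094, 0.0694]
tool_rot: [3.141, -0.0, 1.862]
force: [-5.4, 4.8, 12.5]
grip_width: 0.0205
```

```bash
python3 st.py; python3 shot.py 22 wrist scene
```

```text
clock 25.725
qpos [-0.0924, 0.7794, 0.5285, 1.7848, -0.5605, 0.7311, 1.0295]
position [0.5704, -0.2094, 0.0694]
tool_rot [3.1407, -0.0001, 1.8621]
force [-5.4007, 4.757, 12.5181]
moment [0.1232, 0.6961, -0.1479]
grip_width 0.0205
```

View pics/wrist_22.png

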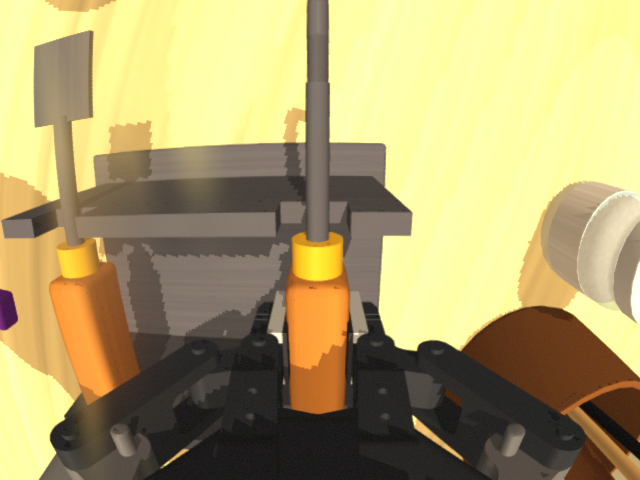

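>>> servo_tool([
  [[0,-0.1,-0.15,0,0,0],[0,0,0,0,0,0]],
])

```text
clock: 26.08
position: [0.5691, -0.2099, 0.0703]
tool_rot: [3.141, 0.0, 1.862]
force: [-0.7, -1.0, -2.3]
grip_width: 0.0205
```

>>> servo_tool([
  [[0,0,0,0,0,0],[0,0,0,0,0,0],[0,0,0,0,0,0],[0,0,0,0,0,0]],
], grip=1, squeeze=20)

```text
clock: 26.58
position: [0.5692, -0.2098, 0.0702]
tool_rot: [-3.142, 0.0, 1.862]
force: [-0.3, 0.6, 0.1]
grip_width: 0.0855
```

```bash
python3 st.py; python3 shot.py 23 wrist scene
```

```text
clock 26.575
qpos [-0.0926, 0.7775, 0.5297, 1.7868, -0.5592, 0.7316, 1.0299]
position [0.5692, -0.2098, 0.0702]
tool_rot [-3.1416, 0.0, 1.8622]
force [-0.3204, 0.5662, 0.1424]
moment [-0.0145, -0.0167, 0.0256]
grip_width 0.0855
```

View pics/wrist_23.png

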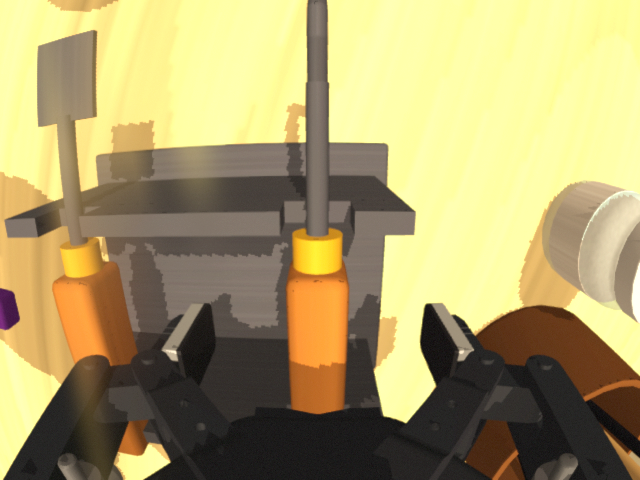

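The rod lies in its notch at (317,215) and the fingers are open. I'll retreat straight up and check.

>>> servo_tool([
  [[0,0,-2,0,0,0],[0,0,-5,0,0,0],[0,0,-6,0,0,0],[0,0,-6,0,0,0],[0,0,-6,0,0,0]],
])

```text
clock: 27.3
position: [0.5685, -0.21, 0.3237]
tool_rot: [3.141, 0.001, 1.861]
force: [1.0, 0.4, -0.0]
grip_width: 0.0855
```

>>> servo_tool([
  [[-5,0,-2,0,0,0],[-5,0,-2,0,0,0],[0,0,0,0,0,0],[0,0,0,0,0,0]],
])

```text
clock: 27.8
position: [0.5974, -0.3055, 0.3608]
tool_rot: [3.141, -0.0, 1.862]
force: [0.1, 0.3, -0.5]
grip_width: 0.0854
```

```bash
python3 st.py; python3 shot.py 24 wrist scene top
python3 - <<'E'
from h import *
a=pickle.load(open("f0.pkl","rb"));d=pickle.load(open("f_24.pkl","rb"))
o=[]
for q in (a,d):
    im=cv2.cvtColor(q["scene"]["image"],cv2.COLOR_RGB2BGR)
    o.append(np.vstack([cv2.resize(im[170:260,230:330],(400,300),interpolation=cv2.INTER_CUBIC),cv2.resize(im[230:320,350:450],(400,300),interpolation=cv2.INTER_CUBIC)]))
cv2.imwrite("pics/fin.png",cv2.convertScaleAbs(np.hstack(o),alpha=1.7))
E
```

```text
clock 27.8
qpos [-0.0216, 0.5984, 0.7213, 1.3124, -0.3893, 1.3716, 0.9785]
position [0.5974, -0.3055, 0.3608]
tool_rot [3.1415, -0.0, 1.8615]
force [0.1433, 0.308, -0.4622]
moment [0.0786, 0.0086, 0.0126]
grip_width 0.0854
```

View pics/fin.png

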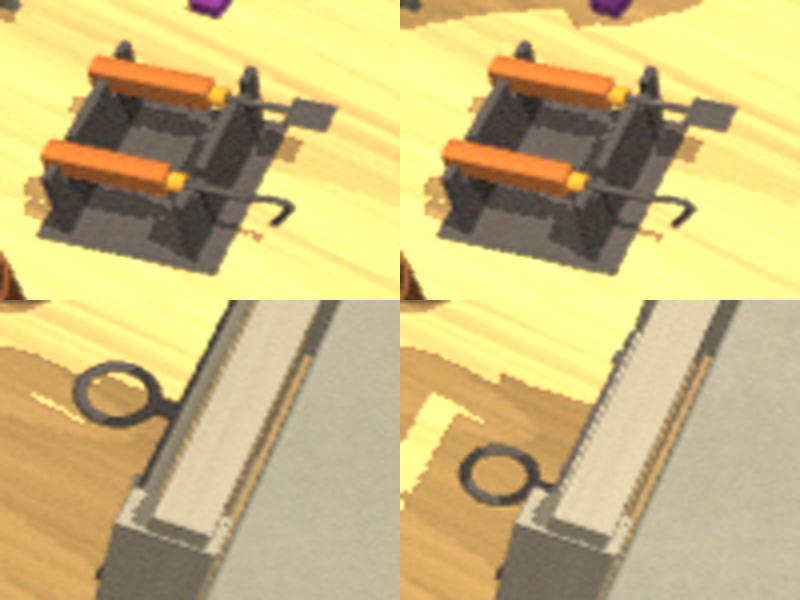

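View pics/wrist_24.png

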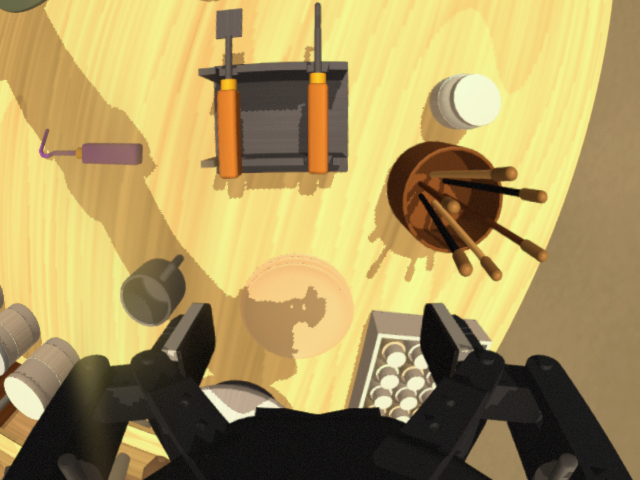

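View pics/top_24.png

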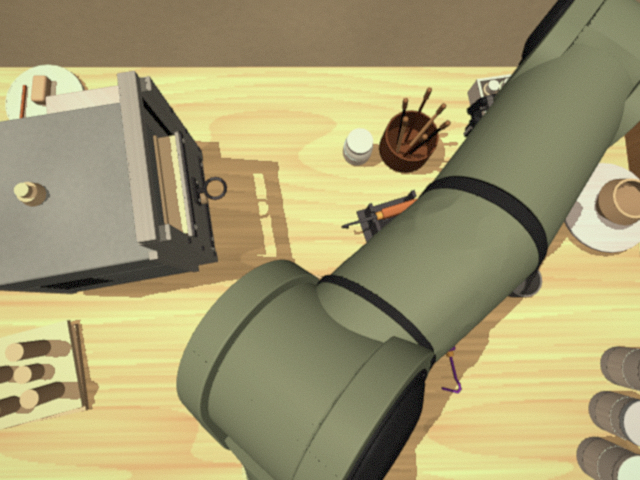

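The rod lies as it did at the start, the ring is at (374.5,282) as it was under load, so the door is still home, and nothing else has moved. Handing in.

```bash
python3 -c "
from workcell import bot
print(bot.job_done()); print(bot.observe()['clock'])"
```

```text
the job is handed in; nothing more can be done
None
the job is handed in; nothing more can be done
```

The door is shut and bedded, and the hook rod is back in its lane of the rest. I handed the job in at about 28 s of the 58 s allowed; no verdict was reported.

- **Hooking:** I took the orange rod with the bent steel end. The orange one with the flat blade is the scraper, and the purple hook is a look-alike. By triangulation the tip dropped about 21 mm below the ring's centre and 8 mm off it horizontally, with the door about 0.12 m up.
- **Closing and bedding:** I drew the door down at about 0.06 m/s, slower near the end, until it landed. The first tries at a firm pull fell back to about 5 N, so I raised the squeeze to 120 N and pulled in smaller steps. The measured force then held at 9 to 11.7 N for over a second, and the highest reading in the whole pull was 11.7 N. The rod's weight is taken off that reading, so the true pull was about 1.5 N higher.
- **Unhooking and returning the rod:** The hook came out without moving the ring. While lowering the rod into the rest, contact reached about 12 N with some sideways push, so I lifted 1.5 mm, shifted 1 mm and released.

**Last checks:**
- **Door:** the ring triangulated at 0.173 m under load, against 0.175 m when home, and was at the same pixel at the end.
- **Rods:** both looked the same as in the start picture.
- **Pots:** none looked moved. In the final top view the arm hid the bowl and part of the mug; the bowl was last seen in place in the scene picture after unhooking.
- **Arm:** clear of everything, with the gripper open.

**Disagreement:** the tip position worked out from the grasp read 4 to 9 mm higher than the cameras showed, so I used the camera values at the ring.

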